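# Cull the bent strip, then cover and clamp the enclosure

## Task

First take the bent strip out of the grey enclosure and leave it in the orange reject tray, keeping the two straight strips inside. Then lift the cover out of the rack by its edge, lay it on the yellow sloping rest handle up and let go, take it again by the handle and set it fully home on the enclosure, without dropping or forcing it. Once the cover is on and let go, swing the red clamp fully down over it; leave everything else on the bench where it is.

Things in the scene. Friction and masses are not known exactly. Their poses are not given: they have to be found in the camera images.
- box: grey open-topped steel enclosure, 174 (x) x 124 (y) x 70 mm high outside, walls and floor 6 mm, fixed to the table; origin under its centre, z up. Three strips lie in it side by side along x, about 36 mm apart. The red clamp is hinged on the outside of its -x end wall
- box_rim (a point): centre of the enclosure's mouth at rim height (70 mm above its underside); axes as the enclosure
- clamp (a joint): red clamp arm of the enclosure, 24 mm wide, 8 mm thick, reaching 58 mm from its hinge pin; rad: 0 = closed (level, pointing to the enclosure's +x over the cover, its underside 1.5 mm above a seated cover), 1.57 = upright, up to 2.1 = leaning outward (-x); turns about the enclosure's y; stiff enough to stay where it is left
- clamp_hinge (a point): the clamp's hinge pin: 107 mm from the enclosure's centre towards -x and 80 mm above its underside; axes as the enclosure
- clamp_tip (a point): free end of the clamp arm, mid width, 58 mm from the pin
- strip1: good brass strip, straight and flat, 150 (x) x 24 x 6 mm; origin under its centre
- strip2: another good strip, the same
- bent: spoilt brass strip bent to an L: foot 66 (x from -36 to +30 mm) x 24 x 6 mm flat on the floor, and at its +x end an upright leg 6 mm thick (x), 24 mm wide (y), rising to 86 mm, so it sticks out above the enclosure's rim; origin under the foot
- bent_top (a point): middle of the upper end of the bent strip's leg; axes as the bent strip
- cover: loose cover; origin: centre of its inner face, z outward. z 0-8 mm: black sealing panel 156 (x) x 106 (y), enters the mouth with 3 mm play all round; z 8-14: grey plate 174 x 124, rests on the rim; z 14-48: black block handle in the middle, 60 (x) x 16 (y). Fits either way round; closed, its origin is 8 mm below the rim. Starts on edge in the rack, y up, z facing the rack's -y
- cover_handle (a point): grip point inside the handle, 37 mm out from the cover's inner face; axes as the cover
- cover_edge (a point): middle of the cover's +y edge (the upper edge while it is in the rack or on the rest), mid thickness, 62 mm from the cover's centre; axes as the cover
- rack: fixed blue upright rack: base 8 mm high with two pairs of fins (at x = +-64 mm, 80 mm high, 17 mm slot between them along x) that hold the cover on edge; origin under its centre
- rest: fixed yellow sloping rest: two ribs 24 mm wide at x = +-62 mm (open between, for fingers) sloping 40 degrees, rising towards its +y, with a 18 mm high stop at their low end; origin under its centre. The cover lies on it, inner face on the ribs, handle up and towards -y, turned 40 degrees about +x, its lower edge at the stops
- rest_seat (a point): where the cover's origin lies when it is on the rest: on the slope's surface, 60 mm above the rest's underside; axes as the rest (not tilted)
- tray: fixed orange reject tray 150 (x) x 120 (y) x 45 mm high, walls and floor 4 mm; origin under its centre
- driver: red-handled screwdriver, 190 mm; bystander, origin under its centre
- pliers: yellow and black pliers, 165 mm; bystander, origin under its centre
- tape: blue roll of tape, 72 mm across; bystander, origin under its centre
- bottle: green bottle, 200 mm tall; bystander, origin under its centre
- log: round slab of wood, 240 mm across, 35 mm thick; bystander, origin under its centre
- assort: flat assortment box, 170 x 110 mm; bystander, origin under its centre
Mind the look-alikes: they are no part of the job. What is shaped like the cover but purple or turquoise is not meant.

How it is judged:
On the way, in this order (a step that is already met when the one before it is completed fails the run):
1. the bent strip lies in the tray, let go (x of bent in the frame of tray between -0.075 and 0.075 m and y of bent in the frame of tray between -0.06 and 0.06 m and z of bent in the frame of tray below 0.06 m and contact force between bent and tray above 0.2 N and contact force between bent and the fingers below 0.1 N), for 0.1 s.
2. the cover lies on the sloping rest, handle up, let go (distance between cover and rest_seat below 0.03 m and angle between cover's own z axis and vertical between 0.45 and 0.95 rad and z of cover_handle in the frame of rest above 0.07 m and contact force between cover and the fingers below 0.1 N and linear speed of cover below 0.03 m/s and contact force between cover and rest above 0.5 N), for 0.1 s.
3. the cover sits home on the enclosure, let go, with the clamp still open (horizontal distance between cover and box_rim below 0.006 m and z of cover in the frame of box_rim between -0.011 and -0.005 m and angle between the x axis of cover and the x axis of box, either way round below 0.06 rad and angle between the z axis of cover and the z axis of box, either way round below 0.04 rad and angle between cover's own z axis and vertical below 0.3 rad and contact force between cover and the fingers below 0.1 N and value of joint clamp above 0.5 rad), for 0.1 s.
At the end, for the whole second after the job is handed in: the bent strip rests in the tray; both straight strips are in the enclosure; the cover is home on it (within 6 mm sideways, 3 mm in height, 0.06 rad in yaw); the clamp is within 0.12 rad of closed; all released and at rest (all of step 1 and x of strip1 in the frame of box between -0.085 and 0.085 m and y of strip1 in the frame of box between -0.06 and 0.06 m and z of each of strip1, strip2 in the frame of box below 0.045 m and x of strip2 in the frame of box between -0.085 and 0.085 m and y of strip2 in the frame of box between -0.06 and 0.06 m and horizontal distance between cover and box_rim below 0.006 m and z of cover in the frame of box_rim between -0.011 and -0.005 m and angle between the x axis of cover and the x axis of box, either way round below 0.06 rad and angle between the z axis of cover and the z axis of box, either way round below 0.04 rad and angle between cover's own z axis and vertical below 0.3 rad and contact force between cover and the fingers below 0.1 N and value of joint clamp below 0.12 rad and linear speed of each of cover, bent below 0.02 m/s); the robot touches nothing.
It fails at once if the cover forced against the enclosure (over 150 N) (contact force between cover and box above 150 N).
It fails at once if the cover dropped: moving at over 0.6 m/s with no finger on it (linear speed of cover above 0.6 m/s and contact force between cover and the fingers below 0.05 N).
It fails at once if a bystander moved by more than 30 mm (distance of any of driver, pliers, tape, bottle, log, assort from where it was at the start of the episode above 0.03 m).
It also fails if it takes over 72 s, if anything falls off the work surface, if the arm or the gripper's body presses on something with over 40 N, if the wrist force passes 120 N, or if a joint passes its speed limit or range.

## Robot

A 6-joint arm with a two-finger parallel gripper is mounted at the origin on the work surface. World frame = base frame: x ahead of the robot, y to its left, z up, the work surface at z = 0. Lengths are in m, angles in rad, forces in N, time in s.
With the tool pointing down it reaches from about 0.275 to 0.725 m from the base axis. Payload 15.9 kg.
Tool frame: the origin (TCP) lies at the very end of the fingers, on their centre line; the grasp point (between the pads) lies grasp_offset behind it (grasp_offset is the distance from the TCP to the grasp point, in m); y points along the fingers, z is the direction in which the jaws open and shut, and the axes are right-handed (so a half turn about y gives the same grasp; the last joint's range is limited). The gripper opens to 85 mm and grips with 20 to 120 N. Pads are 22 mm wide; open, the fingers measure 114 mm over their backs; the gripper's body (76 mm by 85 mm) begins 54 mm behind the grasp point. The pads swing forward as they close: fully open they stand 13 mm farther back than shut.
Start: joints at [1.2, 0.213, -0.034, 1.323, 0, 1.571], TCP at [0.181, 0.466, 0.231] pointing down, gripper open.
Joint ranges: [-2.98, 2.98], [-0.74, 1.72], [-1.14, 1.35], [-2.1, 2.04], [-1.57, 1.44], [-3.14, 3.14]. Speed limits (rad/s): [1.89, 1.89, 2.39, 2.57, 3.14, 3.14].

## Interface

Orientations are given as a unit quaternion [x, y, z, w].
In Python, from workcell import observe, get_image, get_calibration, hand_in, grasp_offset gives the robot as it stands.
- The arm moves only by the tool send_rows, never from a script. Its argument "steps" is a list of rows, each a list of 7 numbers: the shift along the tool's x, y, z in cm, then the turn, a rotation vector about the tool's x, y, z in rad, then the closure, from 0 (fully open) to 1 (shut). In form: [[tx, ty, tz, ax, ay, az, grip], ...]. A call has 1 to 5 rows; each row is the pose to reach, as a shift and turn from the pose measured when the call began, along the tool's axes at that moment; what a row does not reach only later rows make up. A row lasts 1/10 s, in which the tool goes at most 50 mm and 8.59 degrees, less where a joint would pass 70% of its speed; a pose out of reach is approached as far as the arm can. A call with a gripper value outside its range is refused whole. The fingers move at their own pace and stop on an object; the grip force is fixed at half the most. Time passes only in rows, so rows that repeat a pose let the fingers close. It gives the time, the measured TCP pose, the force and the opening at its end, in the units of the state.
- observe(): the state, without advancing time (a new reading comes with each control period).
- get_image(name): name is "scene" or "side" or "wrist"; returns (picture, depth): 384x512x3 uint8, red, green, blue; 384x512 float32, m along the optical axis (not along the pixel's ray), 0 where there is no reading.
- get_calibration(name): a dict with "fx", "fy", "cx", "cy" (pixels), "R" (3x3) and "t" (3): a world point X has camera coordinates R X + t; the wrist camera has in their place "mount" (4x4, takes a point from camera to tool coordinates, whose origin is the TCP and whose axes are the tool frame's). Camera axes: x right, y down, z forward; pixel columns grow to the right and rows downward; lengths in m; the calibration is good to about 2 mm. The wrist camera is an equidistant fisheye: a pixel r from the principal point sees the ray r / f radians off the axis. A picture is of the moment at which its call begins: read the wrist's pose just before it. get_calibration takes no time and is no camera call.
- hand_in(): hands the job in, once; it reports no verdict.
The state is a dict: "clock": time; "qpos": joint angles; "qvel": joint speeds; "joint_torque": joint torques, N m; "eef_pos": TCP position; "ee_rot": TCP orientation; "wrist_force": force on the tool from outside, world axes, zero at the start; "moment": the same for the moment, N m; "width": finger opening in m.
Only numpy, scipy, OpenCV 4.12 (cv2) and the standard library are available. Lean on these libraries where they do the work, as an engineer would, in place of code of your own. Each camera call takes 0.05 s, during which the arm holds its last target.

## Working session

There is one attempt and no reset: what is moved stays moved. The work goes in short steps, Python scripts to look and compute and a tool call to move; the robot and the scene stay as the last step left them, time stands still between calls to the robot, and variables do not carry over. Pictures are saved under pics/ and viewed, and the job is handed in when it is done.

Besides the shell and the picture viewer there is one more tool, called after "Call:" by a JSON object that holds its "fn" and its "kwargs", one argument or row to a line. send_rows: Moves the arm, as the interface text tells. Its arguments: {"type":"object","properties":{"steps":{"type":"array"}},"required":["steps"]}

```bash
ls; mkdir -p pics; cat > h.py <<'E'
import numpy as np,cv2
from workcell import observe,get_image,get_calibration,hand_in,grasp_offset
from scipy.spatial.transform import Rotation as R
def save(n,im,crop=None,s=1):
    if crop: x0,y0,x1,y1=crop; im=im[y0:y1,x0:x1]
    if s!=1: im=cv2.resize(im,None,fx=s,fy=s,interpolation=cv2.INTER_CUBIC)
    cv2.imwrite('pics/'+n,im[...,::-1])
def shot(n):
    im,d=get_image(n); np.savez('last_%s.npz'%n,im=im,d=d); return im,d
def cloud(n,d):
    c=get_calibration(n); v,u=np.mgrid[0:384,0:512]
    P=np.stack([(u-c['cx'])/c['fx']*d,(v-c['cy'])/c['fy']*d,d],-1)
    return (P-np.array(c['t']))@np.array(c['R'])
E
python3 - <<'E'
from h import *
print(observe(), grasp_offset if not callable(grasp_offset) else grasp_offset())
for n in('scene','side'):
    im,d=shot(n); save(n+'0.png',im); np.save(n+'_P.npy',cloud(n,d)); c=get_calibration(n); print(n,c)
E
```

```text
pics
{'clock': 0.0, 'qpos': array([ 1.19998577e+00,  2.13347522e-01, -3.50380075e-02,  1.32349938e+00,
       -1.38078864e-05,  1.57081148e+00]), 'qvel': array([ 0.00027391, -0.00286892, -0.000702  ,  0.00028839, -0.00075371,
        0.0013627 ]), 'joint_torque': array([-2.63035821e-03, -6.86150265e+01,  4.87119699e+01,  1.75784627e-02,
       -2.49675231e-04,  2.72040694e-05]), 'eef_pos': array([0.18106968, 0.46570702, 0.23082885]), 'ee_rot': array([ 0.6953662 , -0.13042291,  0.13029061, -0.69460785]), 'wrist_force': array([-0.30801314, -0.13003057, -0.09561295]), 'moment': array([ 0.00251269,  0.08357473, -0.01449606]), 'width': 0.08567274155305316} 0.0187
scene {'fx': 353.7604294217332, 'fy': 353.7604294217332, 'cx': 258.22797149334326, 'cy': 186.0352488791434, 'R': array([[ 0.39920757,  0.91680917,  0.00970905],
       [ 0.64864652, -0.27492536, -0.70969975],
       [-0.64798998,  0.28961525, -0.70443736]]), 't': array([-0.21733456, -0.26723328,  1.43167969])}
side {'fx': 480.10267838837916, 'fy': 480.10267838837916, 'cx': 253.55277740151135, 'cy': 193.38435415505128, 'R': array([[-0.92903768, -0.36983093, -0.01068082],
       [-0.2245298 ,  0.5865071 , -0.77820035],
       [ 0.29406694, -0.72057928, -0.62792526]]), 't': array([0.49249045, 0.20390078, 1.62499663])}
```

View pics/scene0.png

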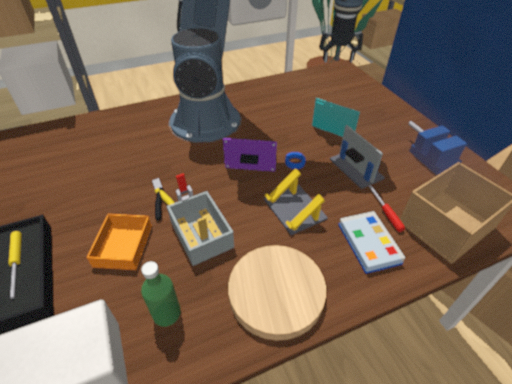

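View pics/side0.png

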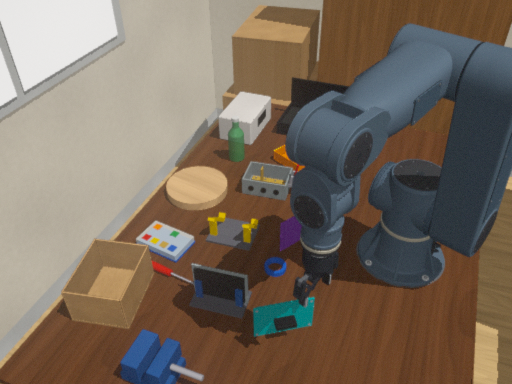

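```bash
python3 - <<'E'
from h import *
im=np.load('last_scene.npz')['im']
save('s_box.png',im,(80,160,250,290),4.5)
save('s_rack.png',im,(250,90,410,250),3.7)
im=np.load('last_side.npz')['im']
save('d_box.png',im,(200,130,320,260),4.5)
save('d_rack.png',im,(140,230,320,350),4)
E
```

```text
(no output)
```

View pics/s_box.png

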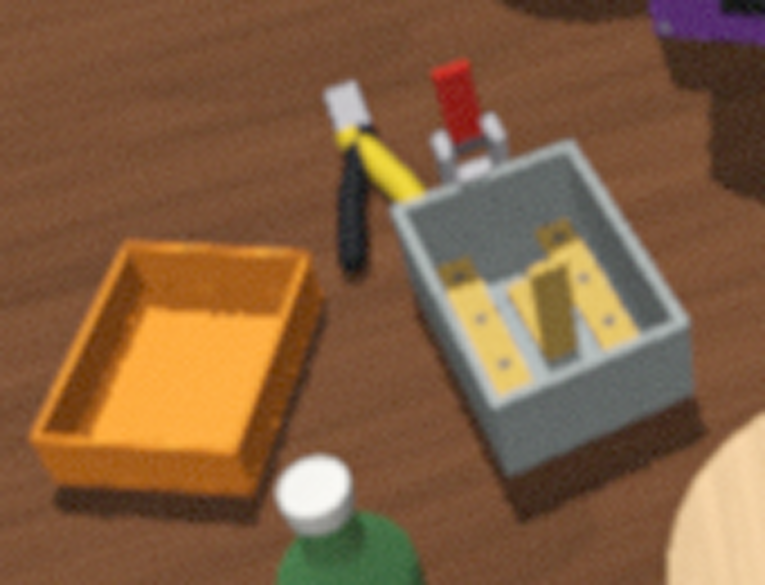

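View pics/s_rack.png

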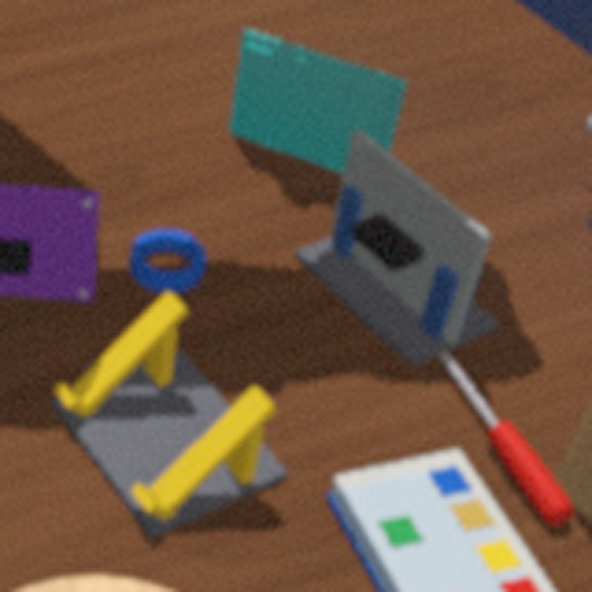

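View pics/d_box.png

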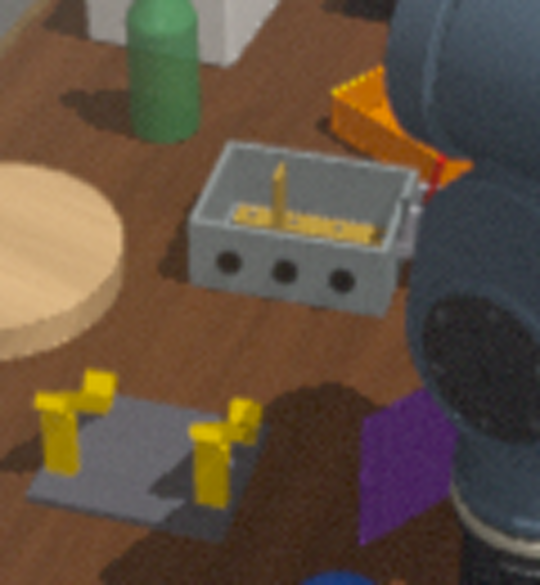

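View pics/d_rack.png

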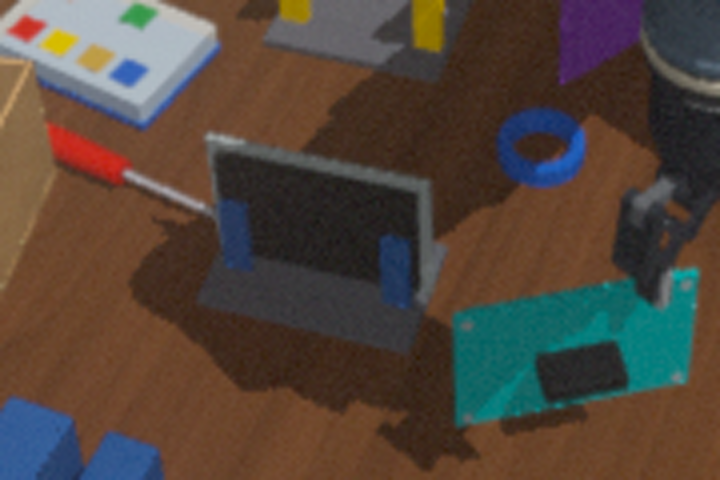

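```bash
cat >> h.py <<'E'
def ray(n,u,v,z):
    c=get_calibration(n);Rm=np.array(c['R']);t=np.array(c['t'])
    o=-Rm.T@t; d=Rm.T@np.array([(u-c['cx'])/c['fx'],(v-c['cy'])/c['fy'],1]); return o+d*(z-o[2])/d[2]
E
python3 - <<'E'
from h import *
np.set_printoptions(precision=4,suppress=True)
def A(l,o,s,z,n='scene'):
    r=[]
    P=np.load(n+'_P.npy')
    for x,y in l:
        u,v=o[0]+x/s,o[1]+y/s; p=ray(n,u,v,z); r.append(p); print(p, 'depth',P[int(round(v)),int(round(u))])
    r=np.array(r); print('mean',r.mean(0),'edges',[ (round(np.linalg.norm(r[i]-r[i-1]),4), round(float(np.arctan2(*(r[i]-r[i-1])[1::-1])),3)) for i in range(len(r))])
print('box');A([(397,210),(572,145),(688,322),(497,401)],(80,160),4.5,.07)
A([(230,145),(418,175),(395,240),(193,217)],(200,130),4.5,.07,'side')
print('tray');A([(128,243),(312,253),(245,450),(35,437)],(80,160),4.5,.045)
print('bent top');A([(557,268)],(80,160),4.5,.086); A([(280,168)],(200,130),4.5,.086,'side')
print('clamp tip');A([(452,65),(475,140)],(80,160),4.5,.13)
print('rest ribs');
A([(185,305),(272,400)],(250,90),3.7,.1)
A([(75,400),(150,497)],(250,90),3.7,.03)
print('cover');A([(358,137),(490,235)],(250,90),3.7,.13);A([(207,135),(430,182)],(140,230),4,.13,'side')
E
```

```text
box
[ 0.4735 -0.2484  0.07  ] depth [ 0.4733 -0.2492  0.0687]
[ 0.4618 -0.1296  0.07  ] depth [ 0.4587 -0.1291  0.0677]
[ 0.6286 -0.111   0.07  ] depth [ 0.577  -0.0944 -0.0015]
[ 0.6388 -0.2303  0.07  ] depth [ 0.6362 -0.2311  0.0675]
mean [ 0.5507 -0.1798  0.07  ] edges [(np.float64(0.1663), -3.033), (np.float64(0.1194), 1.669), (np.float64(0.1677), 0.111), (np.float64(0.1197), -1.485)]
[ 0.6303 -0.2271  0.07  ] depth [ 0.6327 -0.2319  0.0673]
[ 0.4594 -0.2435  0.07  ] depth [ 0.4793 -0.3129  0.0172]
[ 0.4486 -0.148   0.07  ] depth [ 0.4559 -0.1745  0.0505]
[ 0.62   -0.1169  0.07  ] depth [ 0.6196 -0.1171  0.071 ]
mean [ 0.5396 -0.1839  0.07  ] edges [(np.float64(0.1107), -1.478), (np.float64(0.1716), -3.046), (np.float64(0.0961), 1.683), (np.float64(0.1742), 0.179)]
tray
[ 0.4107 -0.4109  0.045 ] depth [ 0.4091 -0.4123  0.0439]
[ 0.4648 -0.3051  0.045 ] depth [ 0.4199 -0.3068 -0.0019]
[ 0.5969 -0.3692  0.045 ] depth [ 0.5861 -0.3717  0.0314]
[ 0.5409 -0.4778  0.045 ] depth [ 0.5398 -0.4775  0.0438]
mean [ 0.5033 -0.3907  0.045 ] edges [(np.float64(0.1464), 2.667), (np.float64(0.11
[... 652 characters left out ...]
0006]
mean [0.5802 0.1519 0.1   ] edges [(np.float64(0.1202), -3.057), (np.float64(0.1202), 0.085)]
[0.5229 0.0494 0.03  ] depth [0.5249 0.0474 0.0333]
[0.6391 0.0594 0.03  ] depth [0.6335 0.0644 0.0227]
mean [0.581  0.0544 0.03  ] edges [(np.float64(0.1167), -3.055), (np.float64(0.1167), 0.086)]
cover
[0.4108 0.38   0.13  ] depth [0.4106 0.3811 0.1297]
[0.5711 0.4032 0.13  ] depth [0.5713 0.4018 0.1287]
mean [0.4909 0.3916 0.13  ] edges [(np.float64(0.162), -2.998), (np.float64(0.162), 0.144)]
[0.5675 0.3978 0.13  ] depth [0.5668 0.3977 0.129 ]
[0.396  0.3805 0.13  ] depth [ 0.4403  0.2743 -0.0029]
mean [0.4817 0.3892 0.13  ] edges [(np.float64(0.1724), 0.101), (np.float64(0.1724), -3.041)]
```

```bash
cat > fit.py <<'E'
from h import *
from scipy.optimize import least_squares
np.set_printoptions(precision=4,suppress=True)
def ringfit(P,x0,lx,ly,w):
    def f(p):
        c,s=np.cos(p[2]),np.sin(p[2]); d=P[:,:2]-p[:2]
        X=np.abs(d@[c,s]);Y=np.abs(d@[-s,c])
        # outside
        o=np.hypot(np.maximum(X-lx/2,0),np.maximum(Y-ly/2,0))
        i=np.minimum(np.maximum(lx/2-w-X,0),1e9); j=np.maximum(ly/2-w-Y,0)
        return o+np.minimum(i,j)
    r=least_squares(f,x0,loss='soft_l1',f_scale=.001,x_scale=[.01,.01,.05]); return r.x,np.sqrt(np.mean(r.fun**2))
if __name__=='__main__':
    for n in('scene','side'):
        P=np.load(n+'_P.npy'); im=np.load('last_%s.npz'%n)['im'].astype(int)
        q=P.reshape(-1,3); C=im.reshape(-1,3)
        m=(np.hypot(q[:,0]-.545,q[:,1]+.181)<.12)&(q[:,2]>.064)&(q[:,2]<.078)&(C.max(1)-C.min(1)<40)
        print(n,'box',m.sum(),ringfit(q[m],[.545,-.18,.11],.174,.124,.006),np.median(q[m][:,2]))
        m=(np.hypot(q[:,0]-.503,q[:,1]+.391)<.12)&(q[:,2]>.039)&(q[:,2]<.052)&(C[:,0]-C[:,2]>80)
        if m.sum()>20: print('tray',m.sum(),ringfit(q[m],[.503,-.391,-.45],.150,.120,.004),ringfit(q[m],[.503,-.391,1.1],.150,.120,.004))
        # bent leg
        m=(np.hypot(q[:,0]-.572,q[:,1]+.178)<.03)&(q[:,2]>.074)&(q[:,2]<.1)&(C[:,0]-C[:,2]>30)
        print('leg',m.sum(),q[m].min(0),q[m].max(0),q[m].mean(0))
        # red clamp
        m=(np.hypot(q[:,0]-.42,q[:,1]+.19)<.09)&(q[:,2]>.05)&(C[:,0]-C[:,1]>70)&(C[:,1]<60)&(C[:,2]<60)
        print('clamp',m.sum(),q[m].min(0) if m.any() else 0,q[m].max(0) if m.any() else 0,q[m].mean(0))
        # yellow ribs
        m=(np.hypot(q[:,0]-.58,q[:,1]-.1)<.12)&(q[:,2]>.02)&(C[:,0]-C[:,2]>70)
        np.save('rib_%s.npy'%n,q[m])
        # cover plate
        m=(np.hypot(q[:,0]-.49,q[:,1]-.39)<.12)&(q[:,2]>.09)&(q[:,2]<.14)&(C.max(1)-C.min(1)<35)
        Q=q[m]; pc=Q.mean(0); _,_,V=np.linalg.svd(Q-pc); print('cover',m.sum(),pc,'n',V[2],'x ext',((Q-pc)@V[0]).min(),((Q-pc)@V[0]).max(),V[0],'zmax',Q[:,2].max(),'res',np.std((Q-pc)@V[2]))
        # bottle
        m=(C[:,1]-C[:,0]>25)&(C[:,1]-C[:,2]>5)&(q[:,2]>.02)&(q[:,2]<.15)&(q[:,1]<0)
        print('bottle',m.sum(),q[m].min(0),q[m].max(0))
E
python3 fit.py
```

```text
scene box 497 (array([ 0.5486, -0.1817,  0.104 ]), np.float64(0.0031659086354172156)) 0.06821503953002937
tray 330 (array([ 0.5019, -0.3944, -0.4757]), np.float64(0.00028845742241658987)) (array([ 0.5045, -0.3939,  1.402 ]), np.float64(0.012516503112978408))
leg 49 [ 0.5682 -0.19    0.0741] [ 0.5773 -0.1668  0.0921] [ 0.5733 -0.1784  0.0846]
clamp 128 [ 0.4261 -0.2057  0.0856] [ 0.4457 -0.1823  0.1364] [ 0.4376 -0.1943  0.1144]
cover 492 [0.4931 0.3896 0.1134] n [-0.0925  0.9954 -0.023 ] x ext -0.09513311009836821 0.08176786554558996 [0.9957 0.0926 0.0009] zmax 0.1336257086936401 res 0.0017679210258347818
bottle 1099 [ 0.7233 -0.3609  0.0201] [ 0.7808 -0.298   0.1497]
side box 227 (array([ 0.5429, -0.1816,  0.1009]), np.float64(0.0025953724287493297)) 0.06798737341427151
tray 41 (array([ 0.4956, -0.3932, -0.4843]), np.float64(0.0020273664600878464)) (array([ 0.4991, -0.4116,  1.1055]), np.float64(0.004669896724164986))
leg 12 [ 0.5634 -0.2016  0.0756] [ 0.5737 -0.1646  0.0947] [ 0.5661 -0.1763  0.085 ]
clamp 13 [ 0.4228 -0.1916  0.1032] [ 0.4328 -0.1816  0.1364] [ 0.4279 -0.1851  0.1222]
cover 692 [0.4796 0.3961 0.1146] n [ 0.0929 -0.9682 -0.2323] x ext -0.09077050797913452 0.08437691675450928 [-0.9955 -0.095  -0.0024] zmax 0.13767934614048802 res 0.0036898470922699647
bottle 328 [ 0.7055 -0.3403  0.0208] [ 0.7642 -0.2888  0.1498]
```

```bash
cat >> h.py <<'E'
np.set_printoptions(precision=4,suppress=True)
def frame(y,z):
    y=np.array(y,float);y/=np.linalg.norm(y);z=np.array(z,float);z-=y*(y@z);z/=np.linalg.norm(z)
    return np.stack([np.cross(y,z),y,z],1)
def to(pos,Rm=None,both=True):
    o=observe();R0=R.from_quat(o['ee_rot']).as_matrix(); p0=o['eef_pos']
    d=R0.T@(np.array(pos)-p0)*100
    if Rm is None: print('shift cm',d.round(2));return
    for k,Rr in enumerate([Rm,Rm@np.diag([-1,1,-1])]):
        print('shift cm',d.round(2),'turn',R.from_matrix(R0.T@Rr).as_rotvec().round(4))
def st():
    o=observe();print('t',o['clock'],'q',o['qpos'],'p',o['eef_pos'],'\n R',R.from_quat(o['ee_rot']).as_matrix().tolist(),'F',o['wrist_force'],'w',o['width'])
E
python3 - <<'E'
from h import *
st()
yaw=.103
to([.570,-.178,.23],frame([0,0,-1],[np.cos(yaw),np.sin(yaw),0]))
print(get_calibration('wrist'))
E
```

```text
t 0.1 q [ 1.2     0.2133 -0.0349  1.3235 -0.      1.5708] p [0.1811 0.4658 0.2309] 
 R [[0.932056590936134, -0.00034871581289838693, 0.3623125580073012], [-0.3623127258161104, -0.0009027428648422653, 0.9320561537627549], [2.0523572574759896e-06, -0.9999995317261913, -0.0009677516138031361]] F [-0.0798 -0.4033 -0.4175] w 0.08546763456542338
shift cm [ 59.58   0.13 -45.91] turn [0.0009 1.097  0.0005]
shift cm [ 59.58   0.13 -45.91] turn [ 0.0006 -2.0445 -0.001 ]
{'fx': 297.3186396354542, 'fy': 297.3186396354542, 'cx': 256.3231049391455, 'cy': 194.953034503938, 'mount': array([[ 0.0004,  0.9506,  0.3105, -0.0789],
       [-0.0004, -0.3105,  0.9506, -0.1422],
       [ 1.    , -0.0005,  0.0002, -0.0006],
       [ 0.    ,  0.    ,  0.    ,  1.    ]])}
```

Call:
{"fn": "send_rows", "kwargs": {
  "steps": [
    [59.6,0,-45.9,0,1.097,0,0],
    [59.6,0,-45.9,0,1.097,0,0],
    [59.6,0,-45.9,0,1.097,0,0],
    [59.6,0,-45.9,0,1.097,0,0],
    [59.6,0,-45.9,0,1.097,0,0]
  ]
}}

```text
clock: 0.6
eef_pos: [0.3108, 0.2502, 0.2312]
ee_rot: [0.598, -0.377, 0.378, -0.598]
wrist_force: [1.3, -0.1, -0.4]
width: 0.0857
```

```bash
python3 - <<'E'
from h import *
st()
yaw=.103
to([.570,-.178,.24],frame([0,0,-1],[np.cos(yaw),np.sin(yaw),0]))
E
```

```text
t 0.6 q [ 0.6781  0.0061 -0.2691  1.2962 -0.0005  1.8046] p [0.3108 0.2502 0.2312] 
 R [[0.4298722658348619, -0.00014284542806808354, 0.9028897023785272], [-0.9028895186015443, -0.0007253652594586546, 0.4298720635778879], [0.0005935195642920998, -0.9999997267201746, -0.00044078804742420097]] F [ 1.283  -0.1072 -0.3884] w 0.08566755998922264
shift cm [49.8  -0.85  5.  ] turn [0.0003 0.3414 0.0007]
shift cm [49.8  -0.85  5.  ] turn [ 0.0009 -2.8002 -0.0005]
```

Call:
{"fn": "send_rows", "kwargs": {
  "steps": [
    [49.8,-0.9,5,0,0.341,0,0],
    [49.8,-0.9,5,0,0.341,0,0],
    [49.8,-0.9,5,0,0.341,0,0],
    [49.8,-0.9,5,0,0.341,0,0],
    [49.8,-0.9,5,0,0.341,0,0]
  ]
}}

```text
clock: 1.1
eef_pos: [0.4401, 0.0359, 0.2359]
ee_rot: [0.525, -0.473, 0.474, -0.525]
wrist_force: [1.3, 0.8, 0.3]
width: 0.0854
```

```bash
python3 - <<'E'
from h import *
st()
yaw=.103
to([.570,-.178,.24],frame([0,0,-1],[np.cos(yaw),np.sin(yaw),0]))
E
```

```text
t 1.1 q [ 0.0819  0.0922 -0.166   1.3127 -0.0006  1.5496] p [0.4401 0.0359 0.2359] 
 R [[0.10291845075760378, -0.00013860454467112815, 0.9946897874626215], [-0.9946896094735449, -0.0006285848838553099, 0.10291834475160783], [0.000610982014211725, -0.9999997928348907, -0.00020256148282621345]] F [1.3042 0.7859 0.2824] w 0.08540310430497962
shift cm [22.62 -0.4  10.72] turn [0.0002 0.0001 0.0006]
shift cm [22.62 -0.4  10.72] turn [ 0.001  -3.1415 -0.0003]
```

Call:
{"fn": "send_rows", "kwargs": {
  "steps": [
    [22.6,-0.4,10.7,0,0,0,0],
    [22.6,-0.4,10.7,0,0,0,0],
    [22.6,-0.4,10.7,0,0,0,0],
    [22.6,-0.4,10.7,0,0,0,0],
    [22.6,-0.4,10.7,0,0,0,0]
  ]
}}

```text
clock: 1.6
eef_pos: [0.5692, -0.1781, 0.2396]
ee_rot: [0.525, -0.474, 0.474, -0.525]
wrist_force: [1.0, 0.7, 0.3]
width: 0.0853
```

```bash
cat >> h.py <<'E'
def wcloud(d,o):
    c=get_calibration('wrist'); v,u=np.mgrid[0:384,0:512]
    x=(u-c['cx'])/c['fx'];y=(v-c['cy'])/c['fy'];th=np.hypot(x,y)+1e-12
    k=np.tan(th)/th; P=np.stack([x*k*d,y*k*d,d],-1)
    M=np.array(c['mount']); P=P@M[:3,:3].T+M[:3,3]
    return P@R.from_quat(o['ee_rot']).as_matrix().T+o['eef_pos']
def wshot(name):
    o=observe(); im,d=get_image('wrist'); P=wcloud(d,o); np.savez('w_%s.npz'%name,im=im,d=d,P=P); save('w_%s.png'%name,im,s=1.5); return im,P
E
python3 - <<'E'
from h import *
im,P=wshot('box1'); st()
from fit import ringfit
q=P.reshape(-1,3);C=im.reshape(-1,3).astype(int)
for ref in[.069]:
    m=(np.hypot(q[:,0]-.545,q[:,1]+.181)<.12)&(q[:,2]>.064)&(q[:,2]<.076)&(C.max(1)-C.min(1)<40)
    print(m.sum(),ringfit(q[m],[.545,-.18,.11],.174,.124,.006),np.median(q[m][:,2]))
m=(np.hypot(q[:,0]-.57,q[:,1]+.178)<.04)&(q[:,2]>.08)&(q[:,2]<.1)&(C[:,0]-C[:,2]>20)
print('leg',m.sum(),q[m].min(0),q[m].max(0),q[m].mean(0))
E
```

```text
t 1.65 q [-0.3095  0.429   0.2811  1.4237 -0.0024  1.1614] p [ 0.5715 -0.1835  0.2378] 
 R [[0.09977272722573652, -0.0014873546731011267, 0.9950091410022399], [-0.9950085005331823, -0.0020257923939169253, 0.09976963481884138], [0.0018672891171388484, -0.9999968419656401, -0.0016820493749775678]] F [-6.4681 -5.2077 -3.0905] w 0.08523692300356124
3205 (array([ 0.5466, -0.1838,  0.1059]), np.float64(0.002827214108471329)) 0.06938015830426658
leg 147 [ 0.5662 -0.192   0.08  ] [ 0.5735 -0.1691  0.093 ] [ 0.5698 -0.1794  0.0906]
```

View pics/w_box1.png

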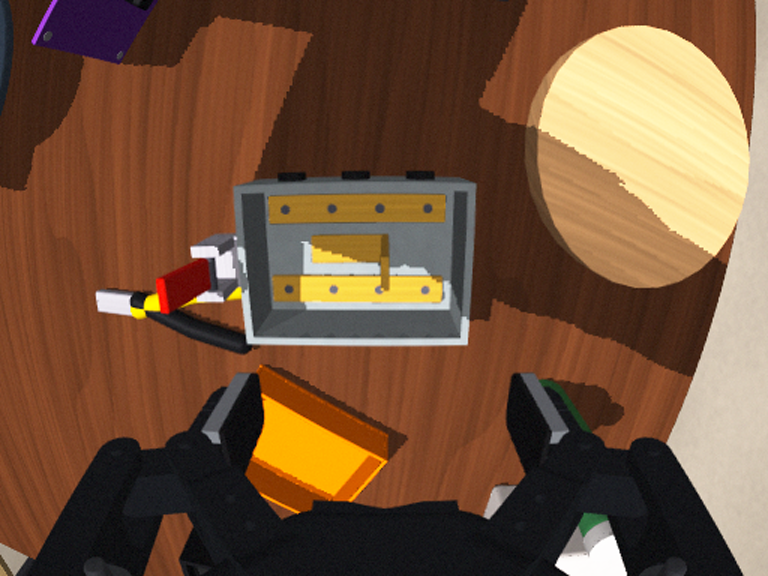

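```bash
python3 - <<'E'
from h import *
st();yaw=.105
to([.570,-.180,.06],frame([0,0,-1],[np.cos(yaw),np.sin(yaw),0]))
E
```

```text
t 1.65 q [-0.3095  0.429   0.2811  1.4237 -0.0024  1.1614] p [ 0.5715 -0.1835  0.2378] 
 R [[0.09977272722573652, -0.0014873546731011267, 0.9950091410022399], [-0.9950085005331823, -0.0020257923939169253, 0.09976963481884138], [0.0018672891171388484, -0.9999968419656401, -0.0016820493749775678]] F [-6.4681 -5.2077 -3.0905] w 0.08523692300356124
shift cm [-0.4  17.78 -0.09] turn [ 0.0017 -0.0051  0.0019]
shift cm [-0.4  17.78 -0.09] turn [-0.0029  3.1365  0.0026]
```

Call:
{"fn": "send_rows", "kwargs": {
  "steps": [
    [-0.4,4,-0.1,0.002,-0.005,0.002,0.5],
    [-0.4,8,-0.1,0.002,-0.005,0.002,0.5],
    [-0.4,12,-0.1,0.002,-0.005,0.002,0.5],
    [-0.4,12,-0.1,0.002,-0.005,0.002,0.5]
  ]
}}

```text
clock: 2.05
eef_pos: [0.5666, -0.1789, 0.1127]
ee_rot: [0.527, -0.476, 0.47, -0.524]
wrist_force: [-1.0, 0.2, -0.5]
width: 0.0427
```

```bash
python3 - <<'E'
from h import *
im,P=wshot('box2');st();yaw=.105
to([.570,-.180,.06],frame([0,0,-1],[np.cos(yaw),np.sin(yaw),0]))
q=P.reshape(-1,3);C=im.reshape(-1,3).astype(int)
m=(np.hypot(q[:,0]-.57,q[:,1]+.178)<.04)&(q[:,2]>.08)&(q[:,2]<.1)&(C[:,0]-C[:,2]>20)
print('leg',m.sum(),q[m].min(0),q[m].max(0),q[m].mean(0))
E
```

```text
t 2.1 q [-0.3058  0.4566  0.0146  1.1333  0.0002  1.1601] p [ 0.5682 -0.1793  0.1163] 
 R [[0.10471504886172867, -0.004209713344320909, 0.9944933568684333], [-0.9945002309959756, 0.0015800847040313704, 0.10472246120713474], [-0.0020122352838423674, -0.9999898907718454, -0.004021102246365649]] F [-0.4848 -0.3283 -0.0346] w 0.04262323175426691
shift cm [0.1  5.62 0.19] turn [ 0.004  -0.0001 -0.002 ]
shift cm [0.1  5.62 0.19] turn [0.0032 3.1415 0.0063]
leg 416 [ 0.5657 -0.1937  0.0801] [ 0.5736 -0.1679  0.0932] [ 0.5694 -0.1786  0.0905]
```

View pics/w_box2.png

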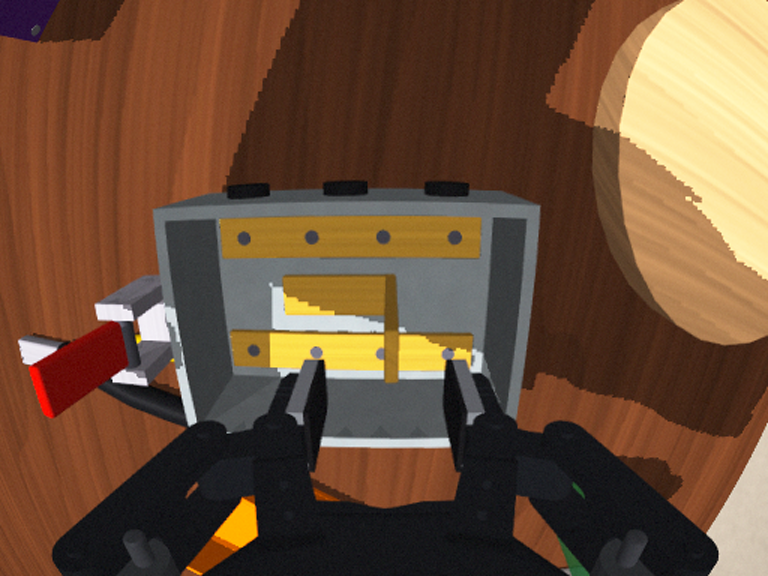

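Call:
{"fn": "send_rows", "kwargs": {
  "steps": [
    [0.1,3,0.1,0.004,0,-0.002,0.5],
    [0.1,5.6,0.1,0.004,0,-0.002,0.5],
    [0.1,5.6,0.1,0.004,0,-0.002,0.5],
    [0.1,5.6,0.1,0.004,0,-0.002,1],
    [0.1,5.6,0.1,0.004,0,-0.002,1]
  ]
}}

```text
clock: 2.6
eef_pos: [0.5705, -0.1805, 0.0628]
ee_rot: [-0.525, 0.472, -0.474, 0.526]
wrist_force: [0.3, 0.8, 0.4]
width: 0.0143
```

Call:
{"fn": "send_rows", "kwargs": {
  "steps": [
    [0,0,0,0,0,0,1],
    [0,0,0,0,0,0,1]
  ]
}}

```text
clock: 2.8
eef_pos: [0.5714, -0.1808, 0.0643]
ee_rot: [-0.525, 0.471, -0.475, 0.526]
wrist_force: [0.5, 0.1, -1.4]
width: 0.0051
```

```bash
python3 - <<'E'
from h import *
st()
E
```

```text
t 2.8 q [-0.3064  0.49   -0.0703  1.0051  0.0001  1.1594] p [ 0.5714 -0.1808  0.0643] 
 R [[0.1047882112367515, 0.0051148463849896575, 0.9944814071325114], [-0.9944923849915304, -0.0015526856101560904, 0.10479735378936705], [0.0020801393366083887, -0.9999857136548772, 0.0049239726325723265]] F [ 0.5421  0.1148 -1.4431] w 0.005129441003266599
```

```bash
python3 - <<'E'
from h import *
y=-.476;Rm=frame([0,0,-1],[np.cos(y),np.sin(y),0])
to([.571,-.181,.175]); to([.517,-.402,.175],Rm)
E
```

```text
shift cm [  0.04 -11.07   0.01]
shift cm [ 21.45 -11.06  -7.68] turn [-0.0054  0.581   0.0006]
shift cm [ 21.45 -11.06  -7.68] turn [ 0.0008 -2.5606  0.0071]
```

Call:
{"fn": "send_rows", "kwargs": {
  "steps": [
    [0,-4,0,0,0,0,1],
    [0,-8,0,0,0,0,1],
    [0,-11,0,0,0,0,1],
    [0,-11,0,0,0,0,1],
    [3,-11,-1,0,0.1,0,1]
  ]
}}

```text
clock: 3.3
eef_pos: [0.5652, -0.2096, 0.1753]
ee_rot: [-0.501, 0.496, -0.5, 0.503]
wrist_force: [-0.4, -1.0, -2.1]
width: 0.0052
```

```bash
python3 - <<'E'
from h import *
st()
y=-.476;Rm=frame([0,0,-1],[np.cos(y),np.sin(y),0])
to([.517,-.402,.175],Rm)
E
```

```text
t 3.3 q [-0.3557  0.4346  0.1321  1.2611  0.0012  1.2071] p [ 0.5652 -0.2096  0.1753] 
 R [[0.00798774937016175, 0.0071805697178142225, 0.9999423159755405], [-0.9999670697551899, -0.0013762700337980327, 0.007997830081573731], [0.0014336196214957408, -0.9999732722924759, 0.007169339959799903]] F [-0.4344 -0.9544 -2.1222] w 0.005153985716513194
shift cm [19.2   0.02 -4.98] turn [-0.0074  0.484  -0.0003]
shift cm [19.2   0.02 -4.98] turn [-0.0004 -2.6576  0.01  ]
```

Call:
{"fn": "send_rows", "kwargs": {
  "steps": [
    [5,0,-1.3,0,0.12,0,1],
    [10,0,-2.6,0,0.24,0,1],
    [15,0,-4,-0.007,0.36,0,1],
    [19.2,0,-5,-0.007,0.484,0,1],
    [19.2,0,-5,-0.007,0.484,0,1]
  ]
}}

```text
clock: 3.8
eef_pos: [0.5144, -0.4069, 0.1738]
ee_rot: [-0.365, 0.606, -0.605, 0.365]
wrist_force: [0.6, 1.0, -1.5]
width: 0.0051
```

```bash
python3 - <<'E'
from h import *
im,P=wshot('tray');st()
y=-.476;Rm=frame([0,0,-1],[np.cos(y),np.sin(y),0])
to([.517,-.402,.063],Rm)
from fit import ringfit
q=P.reshape(-1,3);C=im.reshape(-1,3).astype(int)
m=(np.hypot(q[:,0]-.503,q[:,1]+.394)<.12)&(q[:,2]>.04)&(q[:,2]<.05)&(C[:,0]-C[:,2]>60)
print(ringfit(q[m],[.503,-.391,-.45],.150,.120,.004))
E
```

```text
t 3.85 q [-0.6655  0.5593  0.3263  1.3389  0.0002  1.3858] p [ 0.5153 -0.4044  0.1739] 
 R [[-0.4622692782468807, -0.0006777005218288057, 0.8867393388764878], [-0.8867395040415051, 0.000813264846184103, -0.46226874280283703], [-0.0004078741638140482, -0.9999994396609894, -0.000976891178084277]] F [-0.0821  0.466  -1.6448] w 0.005182113116512344
shift cm [-0.29 11.09  0.05] turn [ 0.001  -0.0046 -0.0004]
shift cm [-0.29 11.09  0.05] turn [0.0006 3.137  0.0015]
(array([ 0.4993, -0.397 , -0.4766]), np.float64(0.00011130896252783682))
```

View pics/w_tray.png

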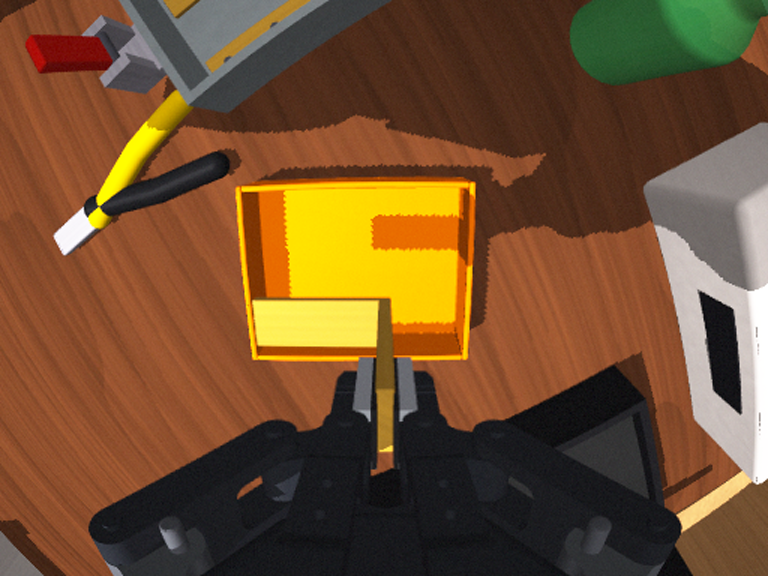

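Call:
{"fn": "send_rows", "kwargs": {
  "steps": [
    [0,4,0,0.001,0,0,1],
    [0,8,0,0.001,0,0,1],
    [0,10.3,0,0.001,0,0,1],
    [0,10.9,0,0.001,0,0,1],
    [0,11.2,0,0.001,0,0,1]
  ]
}}

```text
clock: 4.35
eef_pos: [0.5154, -0.4036, 0.0619]
ee_rot: [-0.367, 0.605, -0.604, 0.367]
wrist_force: [0.9, 0.2, -1.3]
width: 0.005
```

Call:
{"fn": "send_rows", "kwargs": {
  "steps": [
    [0,0,0,0,0,0,1]
  ]
}}

```text
clock: 4.45
eef_pos: [0.5161, -0.4036, 0.0629]
ee_rot: [0.367, -0.604, 0.604, -0.367]
wrist_force: [-0.4, 0.5, -0.7]
width: 0.0053
```

```bash
python3 - <<'E'
from h import *
st()
E
```

```text
t 4.45 q [-0.6639  0.6049  0.1187  1.084   0.0005  1.3855] p [ 0.5161 -0.4036  0.0629] 
 R [[-0.46053612817259537, 0.0007850282222782723, 0.8876406132993722], [-0.8876408616320601, 6.45356232641392e-05, -0.46053631409069984], [-0.00041881844415897485, -0.9999996897828739, 0.0006671021415612655]] F [-0.4048  0.4921 -0.7327] w 0.005294146288726607
```

Call:
{"fn": "send_rows", "kwargs": {
  "steps": [
    [0,0.2,0,0,0,0,1],
    [0,0.3,0,0,0,0,1],
    [0,0.3,0,0,0,0,0.6],
    [0,0.3,0,0,0,0,0.5],
    [0,0.3,0,0,0,0,0.5]
  ]
}}

```text
clock: 4.95
eef_pos: [0.5162, -0.4037, 0.0602]
ee_rot: [0.367, -0.604, 0.605, -0.368]
wrist_force: [0.3, -0.3, 0.6]
width: 0.0424
```

Call:
{"fn": "send_rows", "kwargs": {
  "steps": [
    [0,-4,0,0,0,0,0.5],
    [0,-8,0,0,0,0,0.5],
    [0,-12,0,0,0,0,0.3],
    [0,-15,0,0,0,0,0.3],
    [0,-15,0,0,0,0,0]
  ]
}}

```text
clock: 5.45
eef_pos: [0.5174, -0.4047, 0.2149]
ee_rot: [0.366, -0.602, 0.607, -0.368]
wrist_force: [0.9, -0.1, 0.1]
width: 0.0725
```

```bash
python3 - <<'E'
from h import *
im,P=wshot('tray2');st()
E
```

```text
t 5.5 q [-0.6641  0.5538  0.4135  1.4257  0.0005  1.3854] p [ 0.5168 -0.4043  0.2122] 
 R [[-0.46063416908556937, 0.004057863656569405, 0.8875808109763259], [-0.8875900144063689, -0.0025099321803889185, -0.4606274704862406], [0.0003586041684615626, -0.9999886169267105, 0.004757879785768082]] F [-0.0511 -0.1988 -0.0991] w 0.07934586413483213
```

View pics/w_tray2.png

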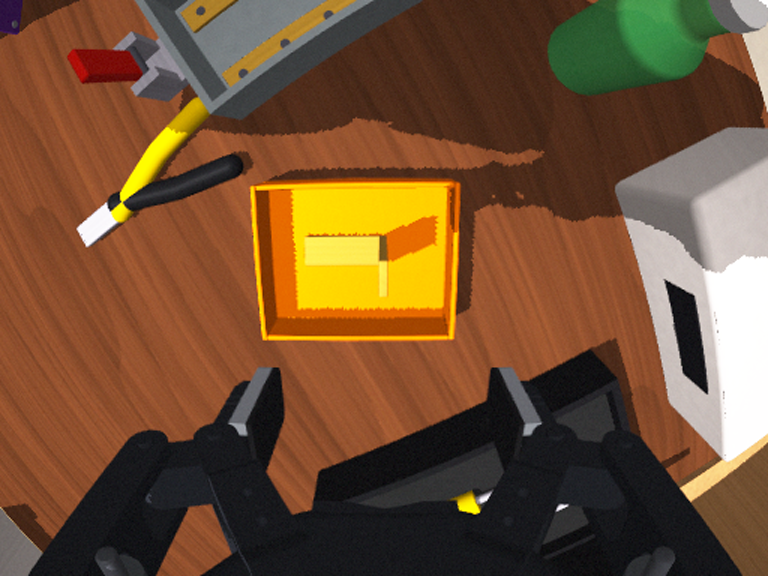

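```bash
cat > tgt.py <<'E'
from h import *
import sys
y=.0926+np.pi/2;Rm=frame([0,0,-1],[np.cos(y),np.sin(y),0])
st();to([.4845,.387,.26],Rm)
E
python3 tgt.py
```

```text
t 5.5 q [-0.6641  0.5538  0.4135  1.4257  0.0005  1.3854] p [ 0.5168 -0.4043  0.2122] 
 R [[-0.46063416908556937, 0.004057863656569405, 0.8875808109763259], [-0.8875900144063689, -0.0025099321803889185, -0.4606274704862406], [0.0003586041684615626, -0.9999886169267105, 0.004757879785768082]] F [-0.0511 -0.1988 -0.0991] w 0.07934586413483213
shift cm [-68.75  -4.99 -39.3 ] turn [-0.0024 -2.1421  0.0053]
shift cm [-68.75  -4.99 -39.3 ] turn [-0.0045  0.9995 -0.002 ]
```

Call:
{"fn": "send_rows", "kwargs": {
  "steps": [
    [-68.7,-12,-39.3,0,-2.142,0,0],
    [-68.7,-12,-39.3,0,-2.142,0,0],
    [-68.7,-12,-39.3,0,-2.142,0,0],
    [-68.7,-12,-39.3,0,-2.142,0,0],
    [-68.7,-12,-39.3,0,-2.142,0,0]
  ]
}}

```text
clock: 6.0
eef_pos: [0.505, -0.1547, 0.2467]
ee_rot: [0.565, -0.426, 0.426, -0.564]
wrist_force: [1.0, 0.5, 0.7]
width: 0.0853
```

```bash
python3 tgt.py
```

```text
t 6.0 q [-0.2967  0.2699  0.0779  1.3785 -0.0012  0.997 ] p [ 0.505  -0.1547  0.2467] 
 R [[0.2736436533103338, -7.612621876512682e-05, 0.9618311417331904], [-0.9618304432128726, -0.0012294428035361515, 0.27364335727242123], [0.001161684941341501, -0.999999241337308, -0.0004096497350307149]] F [1.0484 0.4598 0.74  ] w 0.08532204565043057
shift cm [-52.67  -1.4   12.86] turn [ 0.0011 -1.3862  0.0007]
shift cm [-52.67  -1.4   12.86] turn [-0.0007  1.7554  0.0012]
```

Call:
{"fn": "send_rows", "kwargs": {
  "steps": [
    [-20,-1.4,5,0,-0.72,0,0],
    [-20,-1.4,5,0,-0.72,0,0],
    [-20,-1.4,5,0,-0.72,0,0],
    [-20,-1.4,5,0,-0.72,0,0],
    [-20,-1.4,5,0,-0.72,0,0]
  ]
}}

```text
clock: 6.5
eef_pos: [0.4974, 0.0556, 0.2596]
ee_rot: [0.68, -0.197, 0.196, -0.679]
wrist_force: [0.1, -1.0, 0.4]
width: 0.0854
```

Call:
{"fn": "send_rows", "kwargs": {
  "steps": [
    [0,0,0,0,0,0,0],
    [0,0,0,0,0,0,0]
  ]
}}

```text
clock: 6.7
eef_pos: [0.497, 0.0555, 0.2587]
ee_rot: [0.679, -0.198, 0.197, -0.678]
wrist_force: [-0.1, 0.5, -0.0]
width: 0.0858
```

```bash
python3 tgt.py; python3 - <<'E'
from h import *
wshot('rest1'); st()
E
```

```text
t 6.7 q [ 0.1115  0.2132  0.0348  1.3952 -0.0003  0.6776] p [0.497  0.0555 0.2587] 
 R [[0.8439752067225181, -0.0028239579071686616, 0.5363747530406529], [-0.5363782395564238, -0.0006069456422968522, 0.8439774971806647], [-0.002057806607639767, -0.9999958284306619, -0.002026956644755329]] F [-0.0955  0.5117 -0.0176] w 0.08579036867208338
shift cm [-18.83  -0.15  27.3 ] turn [ 0.0013 -0.6587 -0.0027]
shift cm [-18.83  -0.15  27.3 ] turn [0.0034 2.4829 0.0016]
t 6.75 q [ 0.1103  0.2131  0.0351  1.3954 -0.0004  0.6776] p [0.4971 0.0549 0.2589] 
 R [[0.8433836272543167, -0.002555773713870446, 0.5373058024068558], [-0.5373089158584579, -0.0006895582938962752, 0.8433852343077675], [-0.0017849981401019677, -0.9999964962589032, -0.0019548021784888125]] F [ 1.2144  0.714  -0.7053] w 0.0850807139130005
```

View pics/w_rest1.png

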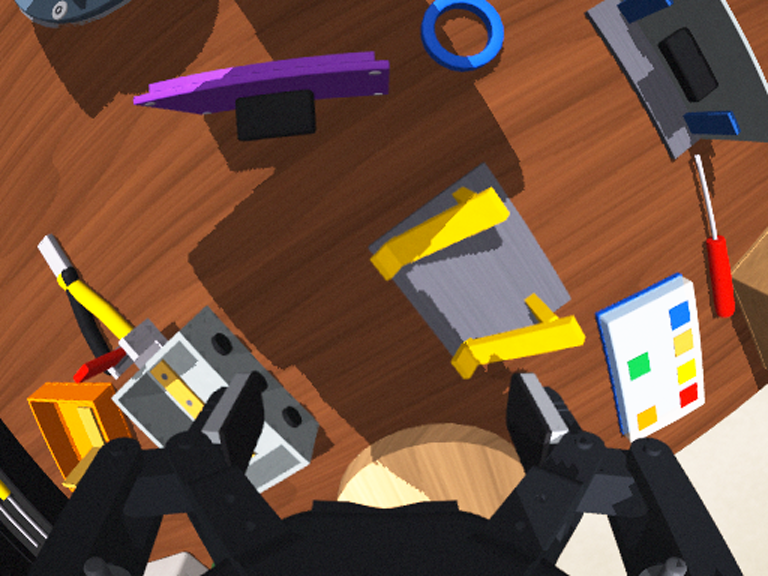

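```bash
python3 - <<'E'
from h import *
from scipy.optimize import least_squares
def fitrest(q,name):
    p=np.array([.577,.10,.09])
    for it in range(6):
        tol=[.02,.015,.01,.006,.004,.004][it]
        def loc(p):
            c,s=np.cos(p[2]),np.sin(p[2]); d=q[:,:2]-p[:2]; return d@[c,s],d@[-s,c]
        X,Y=loc(p); e=(q[:,2]-.06)-np.tan(np.radians(40))*Y
        m=(np.abs(e)*.77<tol)&(np.abs(np.abs(X)-.062)<.02)&(Y<.04)&(Y>-.035)
        def f(p):
            X,Y=loc(p);X=X[m];Y=Y[m]
            e=((q[m,2]-.06)-np.tan(np.radians(40))*Y)*.766
            ex=np.maximum(np.abs(np.abs(X)-.062)-.012,0)
            return np.r_[e,ex]
        r=least_squares(f,p,loss='soft_l1',f_scale=.001); p=r.x
    X,Y=loc(p); print(name,p,m.sum(),'Xabs',np.percentile(np.abs(X[m]),[1,99]), 'X',X[m].min(),X[m].max(),'res',np.std(f(p)[:m.sum()]))
    # free plane fit
    Q=q[m];A=np.c_[Q[:,:2],np.ones(len(Q))];k=np.linalg.lstsq(A,Q[:,2],rcond=None)[0];print('plane slope',np.degrees(np.arctan(np.hypot(k[0],k[1]))),'yaw',np.arctan2(-k[0],k[1]))
z=np.load('w_rest1.npz');q=z['P'].reshape(-1,3);C=z['im'].reshape(-1,3).astype(int)
m=(np.hypot(q[:,0]-.58,q[:,1]-.1)<.13)&(q[:,2]>.015)&(C[:,0]-C[:,2]>70)&(C[:,1]-C[:,2]>50)
fitrest(q[m],'wrist')
for n in('scene','side'): fitrest(np.load('rib_%s.npy'%n),n)
# base plate rectangle of rest: ; cover top edge
m=(np.hypot(q[:,0]-.487,q[:,1]-.389)<.12)&(q[:,2]>.09)&(q[:,2]<.14)&(C.max(1)-C.min(1)<45)&(C.max(1)>60)
Q=q[m];pc=Q.mean(0);_,_,V=np.linalg.svd(Q-pc);print('cover',m.sum(),pc,V[2],V[0],((Q-pc)@V[0]).min(),((Q-pc)@V[0]).max(),Q[:,2].max())
E
```

```text
wrist [0.5673 0.1101 0.0847] 2393 Xabs [0.0497 0.0741] X -0.07450350681336801 0.07562180238987297 res 0.0008540025387929768
plane slope 39.946296181655065 yaw 0.08508477185626036
scene [0.5695 0.1142 0.0797] 483 Xabs [0.0488 0.075 ] X -0.07591861833076835 0.07534481327747142 res 0.0016252735475275552
plane slope 40.04130036767417 yaw 0.08012755654541086
side [0.565  0.1139 0.0639] 73 Xabs [0.0493 0.0744] X -0.07411622513981365 0.07527819187833731 res 0.001970577467810733
plane slope 39.103909752783785 yaw 0.06763169477413344
cover 2054 [0.4977 0.3873 0.1121] [ 0.0918 -0.9955  0.0244] [ 0.9929  0.0897 -0.0787] -0.061662271037583954 0.07588939217426847 0.13392007454946264
```

```bash
sed -i 's/\[.4845,.387,.26\]/[.484,.393,.235]/' tgt.py; python3 tgt.py
```

```text
t 6.75 q [ 0.1103  0.2131  0.0351  1.3954 -0.0004  0.6776] p [0.4971 0.0549 0.2589] 
 R [[0.8433836272543167, -0.002555773713870446, 0.5373058024068558], [-0.5373089158584579, -0.0006895582938962752, 0.8433852343077675], [-0.0017849981401019677, -0.9999964962589032, -0.0019548021784888125]] F [ 1.2144  0.714  -0.7053] w 0.0850807139130005
shift cm [-19.27   2.37  27.81] turn [ 0.0013 -0.6598 -0.0024]
shift cm [-19.27   2.37  27.81] turn [0.003  2.4817 0.0017]
```

Call:
{"fn": "send_rows", "kwargs": {
  "steps": [
    [-19.3,0,27.8,0,-0.66,0,0],
    [-19.3,0,27.8,0,-0.66,0,0],
    [-19.3,0,27.8,0,-0.66,0,0],
    [-19.3,0,27.8,0,-0.66,0,0],
    [-19.3,0,27.8,0,-0.66,0,0]
  ]
}}

```text
clock: 7.25
eef_pos: [0.4876, 0.306, 0.2586]
ee_rot: [0.707, 0.032, -0.034, -0.706]
wrist_force: [1.5, -0.7, 0.0]
width: 0.0857
```

```bash
python3 tgt.py
```

```text
t 7.25 q [0.5601 0.3766 0.2559 1.4528 0.0005 0.4666] p [0.4876 0.306  0.2586] 
 R [[0.9956333527817626, -0.0025871080083045284, -0.09331416666669559], [0.09331191341142711, -0.0009786566662655094, 0.9956364442137642], [-0.0026671415494506356, -0.9999961745443244, -0.0007329752193992456]] F [ 1.4569 -0.7078  0.0449] w 0.08569583814211698
shift cm [0.46 2.35 8.7 ] turn [ 0.0007  0.0008 -0.0027]
shift cm [0.46 2.35 8.7 ] turn [-0.0042 -3.1407 -0.0012]
```

Call:
{"fn": "send_rows", "kwargs": {
  "steps": [
    [0.5,1.2,5,0,0,-0.003,0],
    [0.5,2.4,8.7,0,0,-0.003,0],
    [0.5,2.4,8.7,0,0,-0.003,0],
    [0.5,2.4,8.7,0,0,-0.003,0]
  ]
}}

```text
clock: 7.65
eef_pos: [0.4848, 0.3923, 0.2335]
ee_rot: [0.707, 0.032, -0.032, -0.706]
wrist_force: [0.4, 0.1, 0.9]
width: 0.0855
```

```bash
python3 tgt.py; python3 - <<'E'
from h import *
im,P=wshot('rack1'); st()
q=P.reshape(-1,3);C=im.reshape(-1,3).astype(int)
m=(np.hypot(q[:,0]-.487,q[:,1]-.389)<.13)&(q[:,2]>.122)&(q[:,2]<.14)
Q=q[m];print(m.sum(),Q.min(0),Q.max(0),Q.mean(0))
r=cv2.minAreaRect((Q[:,:2]*1000).astype(np.float32));print(r)
E
```

```text
t 7.65 q [ 0.6809  0.4841  0.3549  1.4435 -0.0011  0.5898] p [0.4848 0.3923 0.2335] 
 R [[0.995856507736192, -0.0007368302152770193, -0.09093554354986683], [0.09093388544034656, -0.0020363765170837156, 0.9958548496891517], [-0.0009189549487343199, -0.9999976551232082, -0.001960935972354083]] F [0.3688 0.1117 0.9258] w 0.08554102857229463
shift cm [-0.07 -0.15  0.08] turn [ 0.002  -0.0015 -0.0009]
shift cm [-0.07 -0.15  0.08] turn [0.0014 3.1401 0.0031]
t 7.7 q [ 0.6799  0.4827  0.3548  1.4437 -0.0012  0.5894] p [0.4851 0.3917 0.2343] 
 R [[0.9959069501469673, 0.00011094379916182229, -0.09038437000079091], [0.09038443626161818, -0.0014236198659291488, 0.9959059328009585], [-1.818339690987797e-05, -0.9999989804984559, -0.0014278205115900722]] F [-0.4094  0.4087  0.0865] w 0.08532687572279873
2463 [0.3992 0.3778 0.122 ] [0.5711 0.4068 0.1334] [0.4763 0.3914 0.1275]
((484.9164123535156, 392.75677490234375), (172.45664978027344, 14.466605186462402), 5.505887508392334)
```

View pics/w_rack1.png

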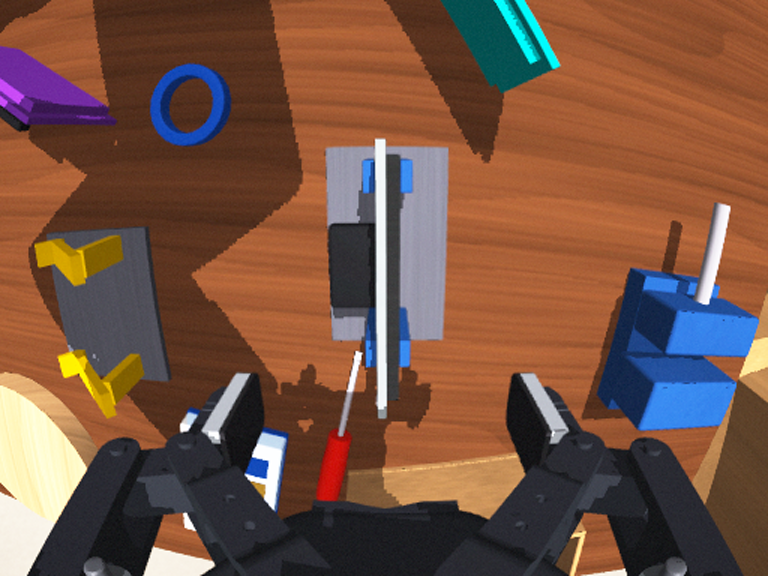

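Call:
{"fn": "send_rows", "kwargs": {
  "steps": [
    [0,4,0.1,0.001,-0.004,0,0],
    [0,8,0.1,0.001,-0.004,0,0],
    [0,12,0.1,0.001,-0.004,0,0.3],
    [0,13.9,0.1,0.001,-0.004,0,0.3],
    [0,13.9,0.1,0.001,-0.004,0,0.3]
  ]
}}

```text
clock: 8.2
eef_pos: [0.4846, 0.3897, 0.0933]
ee_rot: [0.707, 0.031, -0.033, -0.705]
wrist_force: [-0.3, 0.3, 0.4]
width: 0.0597
```

Call:
{"fn": "send_rows", "kwargs": {
  "steps": [
    [0,0,0,0,0,0,1],
    [0,0,0,0,0,0,1],
    [0,0,0,0,0,0,1],
    [0,0,0,0,0,0,1],
    [0,0,0,0,0,0,1]
  ]
}}

```text
clock: 8.7
eef_pos: [0.4854, 0.3916, 0.0951]
ee_rot: [-0.706, -0.032, 0.033, 0.707]
wrist_force: [0.1, 8.3, 4.4]
width: 0.0132
```

```bash
python3 tgt.py
```

```text
t 8.7 q [0.6782 0.5209 0.062  1.1117 0.0013 0.5864] p [0.4854 0.3916 0.0951] 
 R [[0.9957900944972964, -0.0006605494052305191, -0.09166052244859063], [0.09166126423288926, 0.00119719004637181, 0.9957895256404445], [-0.0005480331137758879, -0.9999990652048012, 0.0012526967829795121]] F [0.1381 8.3278 4.382 ] w 0.013171787464513631
shift cm [ -0.14 -13.99   0.17] turn [-0.0013 -0.0008 -0.0005]
shift cm [ -0.14 -13.99   0.17] turn [ 0.0009  3.1408 -0.002 ]
```

Call:
{"fn": "send_rows", "kwargs": {
  "steps": [
    [0,-1.5,0,0,0,0,1],
    [0,-4,0,0,0,0,1],
    [0,-7,0,0,0,0,1],
    [0,-10.5,0,0,0,0,1],
    [0,-14,0,0,0,0,1]
  ]
}}

```text
clock: 9.2
eef_pos: [0.4853, 0.3913, 0.237]
ee_rot: [-0.706, -0.032, 0.033, 0.707]
wrist_force: [0.6, 0.5, -3.3]
width: 0.0135
```

```bash
python3 - <<'E'
from h import *
im,P=wshot('lift1'); st()
E
```

```text
t 9.25 q [0.6779 0.4781 0.3696 1.4549 0.0014 0.5861] p [0.4864 0.3922 0.2431] 
 R [[0.9957772510609482, 0.004911851924784369, -0.09167082403999056], [0.09164237504131591, 0.005734272316313016, 0.9957754732959582], [0.005416767143667928, -0.9999714955095828, 0.005259924147734518]] F [-0.6318 -0.5257  3.4494] w 0.013218263157303747
```

View pics/w_lift1.png

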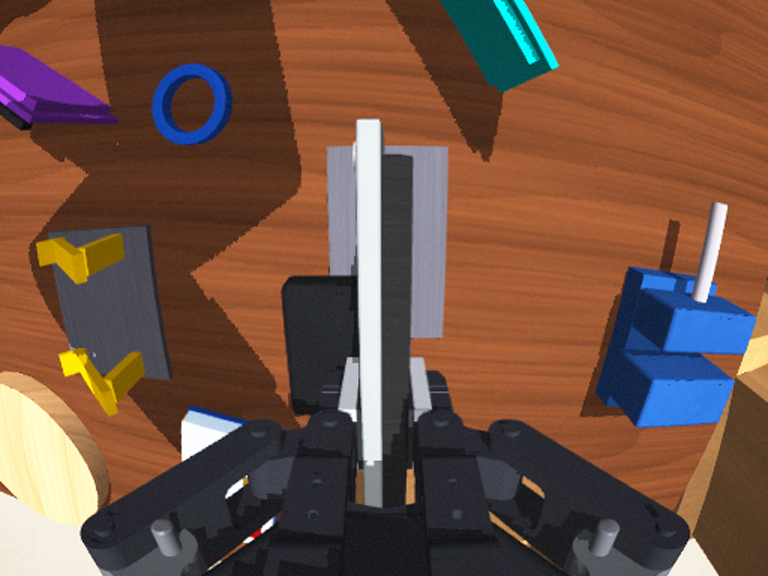

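```bash
cat > rest.py <<'E'
from h import *
a=np.radians(40); yw=.0847; Z=R.from_euler('z',yw).as_matrix()
cx=Z@[1,0,0];cy=Z@[0,np.cos(a),np.sin(a)];cz=Z@[0,-np.sin(a),np.cos(a)]
seat=np.array([.5673,.1101,.06])
Rt=np.stack([cx,-cy,-cz],1)
def tcp(up,lift): return seat+up*cy+lift*cz+.025*cy+.007*cz
if __name__=='__main__':
    st(); 
    for u,l in((.004,.08),(.004,.03),(.003,.0)): print(u,l,tcp(u,l)); to(tcp(u,l),Rt)
E
python3 rest.py
```

```text
t 9.25 q [0.6779 0.4781 0.3696 1.4549 0.0014 0.5861] p [0.4864 0.3922 0.2431] 
 R [[0.9957772510609482, 0.004911851924784369, -0.09167082403999056], [0.09164237504131591, 0.005734272316313016, 0.9957754732959582], [0.005416767143667928, -0.9999714955095828, 0.005259924147734518]] F [-0.6318 -0.5257  3.4494] w 0.013218263157303747
0.004 0.08 [0.5702 0.0765 0.1453]
shift cm [  5.39   9.64 -32.26] turn [-0.8779  0.0043  0.0081]
shift cm [  5.39   9.64 -32.26] turn [ 0.0124 -2.84    1.3334]
0.004 0.03 [0.5674 0.1085 0.107 ]
shift cm [  5.39  13.48 -29.07] turn [-0.8779  0.0043  0.0081]
shift cm [  5.39  13.48 -29.07] turn [ 0.0124 -2.84    1.3334]
0.003 0.0 [0.5659 0.127  0.0834]
shift cm [  5.39  15.86 -27.23] turn [-0.8779  0.0043  0.0081]
shift cm [  5.39  15.86 -27.23] turn [ 0.0124 -2.84    1.3334]
```

Call:
{"fn": "send_rows", "kwargs": {
  "steps": [
    [0.6,0,-3,-0.09,0,0,1],
    [1.1,0,-6.5,-0.18,0,0,1],
    [1.7,0,-10,-0.27,0,0,1],
    [2.2,0,-13.5,-0.36,0,0,1],
    [2.8,0,-17,-0.45,0,0,1]
  ]
}}

```text
clock: 9.75
eef_pos: [0.5304, 0.2246, 0.243]
ee_rot: [0.845, 0.041, -0.022, -0.532]
wrist_force: [0.2, 0.2, -4.3]
width: 0.0132
```

```bash
python3 rest.py
```

```text
t 9.75 q [ 0.6096  0.5707  0.4317  1.6595 -0.3885  0.564 ] p [0.5304 0.2246 0.243 ] 
 R [[0.9957442235140215, 0.045539745942403086, -0.08012223710031774], [0.09193574202925772, -0.430243929229521, 0.8980189200115288], [0.006423447360096209, -0.901563249528642, -0.43259963756730974]] F [ 0.2007  0.2018 -4.2579] w 0.013249745675229567
0.004 0.08 [0.5702 0.0765 0.1453]
shift cm [ 2.53 15.36 -9.39] turn [-0.4253  0.0019  0.0097]
shift cm [ 2.53 15.36 -9.39] turn [ 0.0151 -3.069   0.6626]
0.004 0.03 [0.5674 0.1085 0.107 ]
shift cm [ 2.53 17.43 -4.83] turn [-0.4253  0.0019  0.0097]
shift cm [ 2.53 17.43 -4.83] turn [ 0.0151 -3.069   0.6626]
0.003 0.0 [0.5659 0.127  0.0834]
shift cm [ 2.53 18.76 -2.14] turn [-0.4253  0.0019  0.0097]
shift cm [ 2.53 18.76 -2.14] turn [ 0.0151 -3.069   0.6626]
```

Call:
{"fn": "send_rows", "kwargs": {
  "steps": [
    [0.5,2.5,-2.5,-0.09,0,0.002,1],
    [1,5.5,-5,-0.18,0,0.004,1],
    [1.5,9,-7,-0.27,0,0.006,1],
    [2,12,-8.5,-0.36,0,0.008,1],
    [2.5,15.3,-9.4,-0.425,0.002,0.01,1]
  ]
}}

```text
clock: 10.25
eef_pos: [0.5702, 0.0759, 0.1456]
ee_rot: [0.939, 0.04, -0.014, -0.341]
wrist_force: [0.6, 1.7, -3.8]
width: 0.013
```

Call:
{"fn": "send_rows", "kwargs": {
  "steps": [
    [0,0,0,0,0,0,1]
  ]
}}

```text
clock: 10.35
eef_pos: [0.5688, 0.0738, 0.1416]
ee_rot: [0.94, 0.038, -0.017, -0.339]
wrist_force: [-0.8, -0.2, -3.3]
width: 0.0136
```

```bash
python3 rest.py;  python3 - <<'E'
from h import *
im,P=wshot('rest2')
im,d=get_image('scene'); save('scene2.png',im,(200,80,400,260),3.5)
E
```

```text
t 10.35 q [ 0.5216  0.7315  0.2104  1.5275 -0.7689  0.633 ] p [0.5688 0.0738 0.1416] 
 R [[0.9965858998015742, 0.059991949698353454, -0.05672310189047343], [0.08238571650111383, -0.7675142641543751, 0.6357156974907622], [-0.005397965661700883, -0.6382184737932289, -0.7698363733130287]] F [-0.8036 -0.1936 -3.3432] w 0.013596951905620486
0.004 0.08 [0.5702 0.0765 0.1453]
shift cm [ 0.15 -0.44 -0.12] turn [ 0.0059  0.0027 -0.0052]
shift cm [ 0.15 -0.44 -0.12] turn [-0.0081 -3.1388 -0.0093]
0.004 0.03 [0.5674 0.1085 0.107 ]
shift cm [ 0.16 -0.47  4.88] turn [ 0.0059  0.0027 -0.0052]
shift cm [ 0.16 -0.47  4.88] turn [-0.0081 -3.1388 -0.0093]
0.003 0.0 [0.5659 0.127  0.0834]
shift cm [ 0.17 -0.39  7.88] turn [ 0.0059  0.0027 -0.0052]
shift cm [ 0.17 -0.39  7.88] turn [-0.0081 -3.1388 -0.0093]
```

View pics/w_rest2.png

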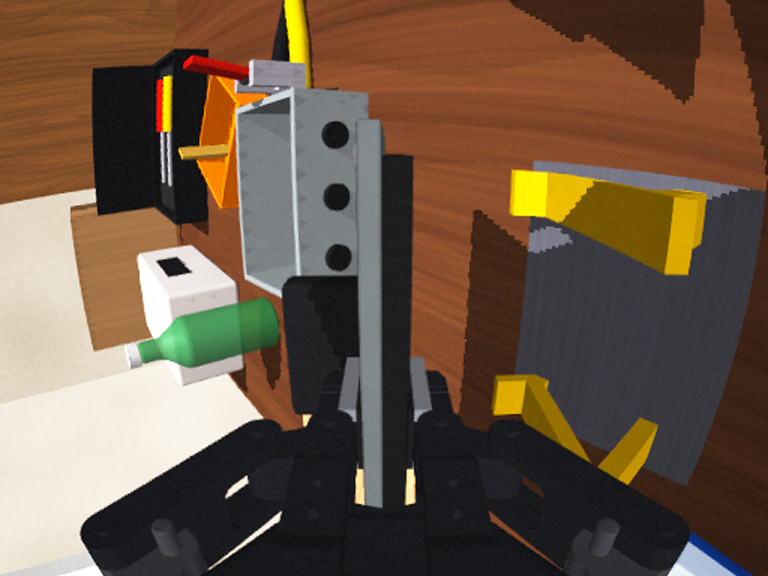

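View pics/scene2.png

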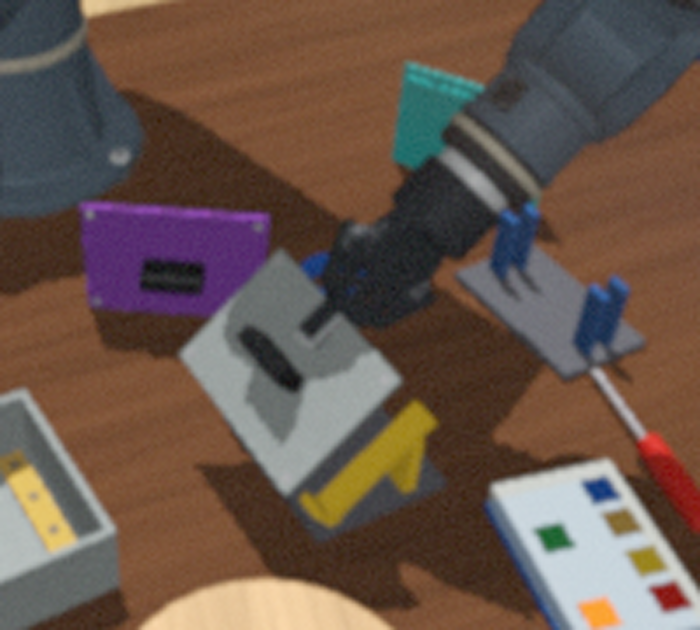

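Call:
{"fn": "send_rows", "kwargs": {
  "steps": [
    [0.15,-0.4,2.5,0.006,0.003,-0.005,1],
    [0.15,-0.4,5,0.006,0.003,-0.005,1],
    [0.15,-0.4,6,0.006,0.003,-0.005,1],
    [0.15,-0.4,6.8,0.006,0.003,-0.005,1],
    [0.15,-0.4,7.2,0.006,0.003,-0.005,1]
  ]
}}

```text
clock: 10.95
eef_pos: [0.5678, 0.1259, 0.0935]
ee_rot: [0.938, 0.042, -0.012, -0.345]
wrist_force: [0.1, -0.8, -3.5]
width: 0.0134
```

```bash
python3 rest.py|tail -9
```

```text
0.004 0.08 [0.5702 0.0765 0.1453]
shift cm [-0.15  0.41 -7.15] turn [-0.0058 -0.0043  0.0054]
shift cm [-0.15  0.41 -7.15] turn [-0.0085  3.1373 -0.009 ]
0.004 0.03 [0.5674 0.1085 0.107 ]
shift cm [-0.18  0.44 -2.15] turn [-0.0058 -0.0043  0.0054]
shift cm [-0.18  0.44 -2.15] turn [-0.0085  3.1373 -0.009 ]
0.003 0.0 [0.5659 0.127  0.0834]
shift cm [-0.19  0.56  0.85] turn [-0.0058 -0.0043  0.0054]
shift cm [-0.19  0.56  0.85] turn [-0.0085  3.1373 -0.009 ]
```

Call:
{"fn": "send_rows", "kwargs": {
  "steps": [
    [-0.2,0.4,0.3,-0.005,-0.004,0.005,1],
    [-0.2,0.4,0.5,-0.005,-0.004,0.005,1],
    [-0.2,0.4,0.7,-0.005,-0.004,0.005,1],
    [-0.2,0.4,0.8,-0.005,-0.004,0.005,1]
  ]
}}

```text
clock: 11.35
eef_pos: [0.5658, 0.1277, 0.0849]
ee_rot: [0.939, 0.04, -0.014, -0.342]
wrist_force: [-0.4, -1.0, -2.9]
width: 0.013
```

```bash
python3 rest.py|tail -3; python3 -c "
from h import *
st()"
```

```text
0.003 0.0 [0.5659 0.127  0.0834]
shift cm [0.   0.16 0.07] turn [-0.0008 -0.0006  0.0005]
shift cm [0.   0.16 0.07] turn [-0.0007  3.1409 -0.0013]
t 11.35 q [ 0.5943  0.8416  0.2654  1.5201 -0.7321  0.7155] p [0.5658 0.1277 0.0849] 
 R [[0.9964202820892437, 0.0652190999160861, -0.053787456226591576], [0.08453399371348613, -0.7627325246784816, 0.6411654230418525], [0.000790789504364689, -0.6434171001797552, -0.7655153883810794]] F [-0.374  -0.992  -2.8767] w 0.012997624790363246
```

Continue in small steps until contact shows.

Call:
{"fn": "send_rows", "kwargs": {
  "steps": [
    [0,0.15,0.1,0,0,0,1],
    [0,0.15,0.2,0,0,0,1],
    [0,0.15,0.25,0,0,0,1]
  ]
}}

```text
clock: 11.65
eef_pos: [0.5661, 0.127, 0.0834]
ee_rot: [0.939, 0.04, -0.014, -0.341]
wrist_force: [-2.2, -11.1, 14.3]
width: 0.013
```

```bash
python3 rest.py|tail -3; python3 -c "
from h import *
st()
wshot('rest3')"
```

```text
0.003 0.0 [0.5659 0.127  0.0834]
shift cm [-0.02  0.    0.  ] turn [ 0.0018 -0.0006  0.0011]
shift cm [-0.02  0.    0.  ] turn [-0.0017  3.141   0.0028]
t 11.65 q [ 0.594   0.8438  0.2637  1.5175 -0.7347  0.7162] p [0.5661 0.127  0.0834] 
 R [[0.9963766220415904, 0.06599871257207902, -0.05364510217921188], [0.08504249371103485, -0.7643267562391325, 0.6391966707988821], [0.0011837704163313867, -0.6414427329355239, -0.7671700066164002]] F [ -2.1869 -11.0755  14.258 ] w 0.01300591894512655
```

View pics/w_rest3.png

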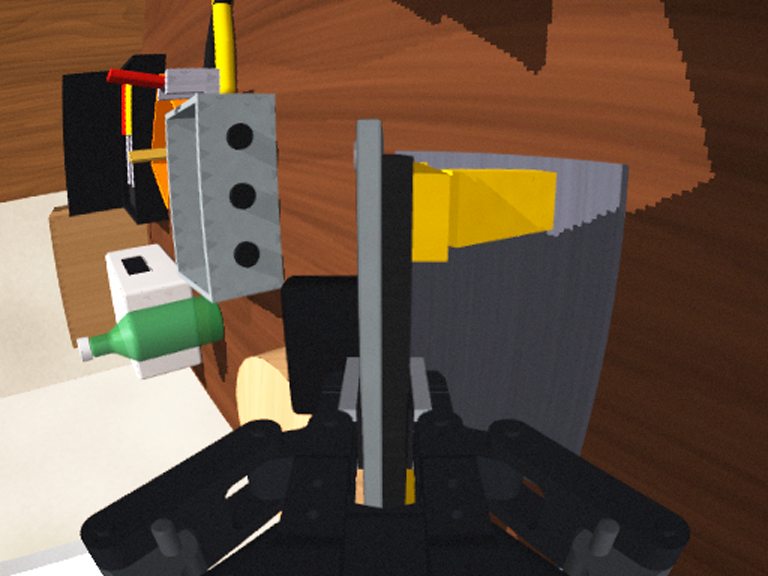

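Call:
{"fn": "send_rows", "kwargs": {
  "steps": [
    [0,0,0,0,0,0,0.75],
    [0,0,0,0,0,0,0.65],
    [0,0,0,0,0,0,0.6],
    [0,0,0,0,0,0,0.55]
  ]
}}

```text
clock: 12.1
eef_pos: [0.5661, 0.1271, 0.0833]
ee_rot: [0.939, 0.04, -0.014, -0.341]
wrist_force: [-0.1, -0.3, -0.2]
width: 0.0387
```

```bash
python3 -c "
from h import *
st()
wshot('rest4')"
```

```text
t 12.1 q [ 0.5941  0.8438  0.2638  1.5174 -0.7346  0.7162] p [0.5661 0.1271 0.0833] 
 R [[0.996369185215032, 0.06611905887861844, -0.05363503339179649], [0.08512816528888162, -0.7642223183663464, 0.639310130989112], [0.0012814946282312528, -0.6415547663011885, -0.7670761628467837]] F [-0.067  -0.2507 -0.1753] w 0.03868278635770462
```

View pics/w_rest4.png

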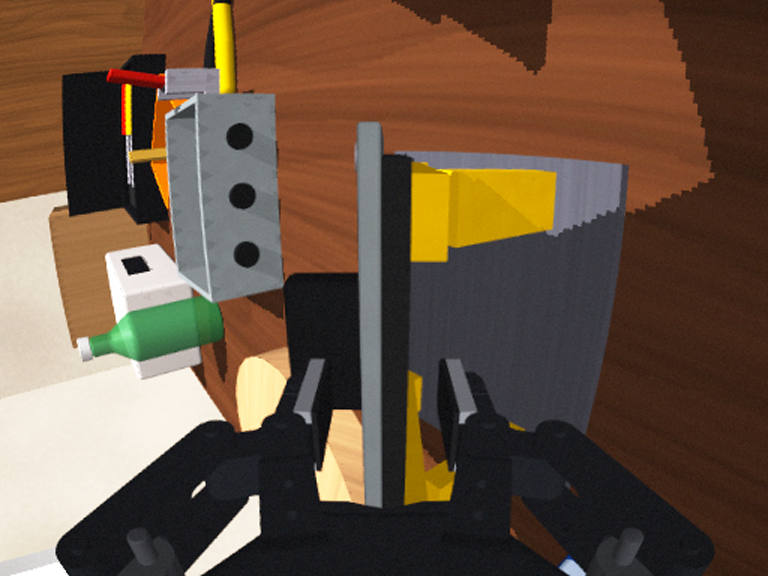

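Call:
{"fn": "send_rows", "kwargs": {
  "steps": [
    [0,-3,0,0,0,0,0.55],
    [0,-7,0,0,0,0,0.55],
    [0,-11.5,0,0,0,0,0.4],
    [0,-14,-4,0.1,0,0,0],
    [0,-14,-9,0.25,0,0,0]
  ]
}}

```text
clock: 12.65
eef_pos: [0.5615, 0.1857, 0.2327]
ee_rot: [0.895, 0.039, -0.023, -0.444]
wrist_force: [2.3, -0.5, 1.3]
width: 0.0783
```

```bash
cat > hdl.py <<'E'
from rest import *
Rh=np.stack([cx,-cz,cy],1)
def htcp(h,up=0.): return seat+up*cy+h*cz
if __name__=='__main__':
    st()
    for h in(.14,.06,.02): print(h,htcp(h)); to(htcp(h),Rh)
E
python3 hdl.py
```

```text
t 12.65 q [ 0.6028  0.7008  0.5336  1.7643 -0.5516  0.6143] p [0.5615 0.1857 0.2327] 
 R [[0.9959616028410988, 0.04952042259880273, -0.07488800579415562], [0.08959263201749076, -0.6020898811049075, 0.7933857418426784], [-0.00580051328487273, -0.7968911486625476, -0.6040950680388953]] F [ 2.2932 -0.498   1.3219] w 0.07832429017815375
0.14 [0.5749 0.0204 0.1672]
shift cm [-0.1  15.23 -9.25] turn [ 1.3468  0.0053 -0.0064]
shift cm [-0.1  15.23 -9.25] turn [-0.0093 -2.452  -1.9562]
0.06 [0.5706 0.0717 0.106 ]
shift cm [-0.04 17.01 -1.45] turn [ 1.3468  0.0053 -0.0064]
shift cm [-0.04 17.01 -1.45] turn [-0.0093 -2.452  -1.9562]
0.02 [0.5684 0.0973 0.0753]
shift cm [-0.01 17.9   2.45] turn [ 1.3468  0.0053 -0.0064]
shift cm [-0.01 17.9   2.45] turn [-0.0093 -2.452  -1.9562]
```

Call:
{"fn": "send_rows", "kwargs": {
  "steps": [
    [0,-1,-2.5,0.14,0,0,0],
    [0,-1,-5,0.28,0,0,0],
    [0,-0.7,-7.5,0.42,0,0,0],
    [0,-0.4,-9.5,0.56,0,0,0],
    [0,-0.2,-11,0.7,0,0,0]
  ]
}}

```text
clock: 13.15
eef_pos: [0.5699, 0.0988, 0.3031]
ee_rot: [-0.686, -0.031, 0.033, 0.726]
wrist_force: [-1.0, 0.1, 0.1]
width: 0.0853
```

```bash
python3 hdl.py
```

```text
t 13.15 q [0.1407 0.3881 0.3838 1.5644 0.0568 0.0509] p [0.5699 0.0988 0.3031] 
 R [[0.9959667802935677, -0.005993847728747226, -0.08952232314383325], [0.08971824698333768, 0.05653080242921882, 0.994361556243475], [-0.0008992829927947921, -0.9983828635178557, 0.05684055879374905]] F [-0.9737  0.0961  0.1191] w 0.08533024516294063
0.14 [0.5749 0.0204 0.1672]
shift cm [-0.19 13.12 -8.61] turn [ 0.6413  0.0045 -0.0028]
shift cm [-0.19 13.12 -8.61] turn [-0.0043 -2.9773 -0.9887]
0.06 [0.5706 0.0717 0.106 ]
shift cm [-0.16 19.53 -3.82] turn [ 0.6413  0.0045 -0.0028]
shift cm [-0.16 19.53 -3.82] turn [-0.0043 -2.9773 -0.9887]
0.02 [0.5684 0.0973 0.0753]
shift cm [-0.14 22.74 -1.43] turn [ 0.6413  0.0045 -0.0028]
shift cm [-0.14 22.74 -1.43] turn [-0.0043 -2.9773 -0.9887]
```

Call:
{"fn": "send_rows", "kwargs": {
  "steps": [
    [0,1,-2.5,0.14,0,0,0],
    [0,4,-5,0.28,0,0,0],
    [-0.1,7,-7,0.42,0,0,0],
    [-0.2,10,-8.6,0.56,0.004,-0.003,0],
    [-0.2,12,-8.6,0.641,0.004,-0.003,0]
  ]
}}

```text
clock: 13.65
eef_pos: [0.5743, 0.0171, 0.1759]
ee_rot: [-0.42, -0.016, 0.037, 0.907]
wrist_force: [1.4, 0.4, 0.1]
width: 0.0855
```

Call:
{"fn": "send_rows", "kwargs": {
  "steps": [
    [0,0,0,0,0,0,0],
    [0,0,0,0,0,0,0]
  ]
}}

```text
clock: 13.85
eef_pos: [0.5742, 0.0167, 0.1758]
ee_rot: [-0.421, -0.016, 0.037, 0.906]
wrist_force: [0.3, 0.6, 0.6]
width: 0.0854
```

```bash
python3 hdl.py; python3 - <<'E'
from h import *
im,P=wshot('hdl1')
from rest import *
q=(P.reshape(-1,3)-seat)@np.stack([cx,cy,cz],1)
C=im.reshape(-1,3).astype(int)
m=(q[:,2]>.044)&(q[:,2]<.052)&(np.abs(q[:,0])<.05)&(np.abs(q[:,1])<.04)
print('handle top in rest frame',m.sum(),np.percentile(q[m],[1,50,99],axis=0))
print(cv2.minAreaRect((q[m][:,:2]*1000).astype(np.float32)))
m=(q[:,2]>.009)&(q[:,2]<.019)&(np.abs(q[:,0])<.1)&(np.abs(q[:,1])<.08)&(C.max(1)-C.min(1)<45)
print('plate',m.sum(),np.percentile(q[m],[.5,50,99.5],axis=0)); print(cv2.minAreaRect((q[m][:,:2]*1000).astype(np.float32)))
E
```

```text
t 13.85 q [-0.3055  0.6019  0.196   1.4749  0.6406 -0.4878] p [0.5742 0.0167 0.1758] 
 R [[0.9968235120482701, -0.053475670749097495, -0.05901896699948727], [0.07959559272318535, 0.6435652346025783, 0.7612413089355918], [-0.0027253342542248593, -0.7635208847496331, 0.6457773850982553]] F [0.3046 0.557  0.6129] w 0.08537631558983307
0.14 [0.5749 0.0204 0.1672]
shift cm [ 0.1   0.89 -0.27] turn [-0.0039 -0.0056  0.0011]
shift cm [ 0.1   0.89 -0.27] turn [-0.0018  3.136  -0.0061]
0.06 [0.5706 0.0717 0.106 ]
shift cm [ 0.09  8.89 -0.3 ] turn [-0.0039 -0.0056  0.0011]
shift cm [ 0.09  8.89 -0.3 ] turn [-0.0018  3.136  -0.0061]
0.02 [0.5684 0.0973 0.0753]
shift cm [ 0.09 12.89 -0.32] turn [-0.0039 -0.0056  0.0011]
shift cm [ 0.09 12.89 -0.32] turn [-0.0018  3.136  -0.0061]
handle top in rest frame 1139 [[-0.0295 -0.0103  0.0449]
 [-0.0023 -0.0026  0.0479]
 [ 0.0278  0.0046  0.0496]]
((-0.5878887176513672, -3.016061305999756), (15.150530815124512, 58.547733306884766), 89.76941680908203)
plate 19548 [[-0.0858 -0.0638  0.0124]
 [-0.0124 -0.002   0.0142]
 [ 0.0855  0.0585  0.016 ]]
((0.384765625, -2.8169479370117188), (124.58663177490234, 174.3671417236328), 89.849365234375)
```

View pics/w_hdl1.png

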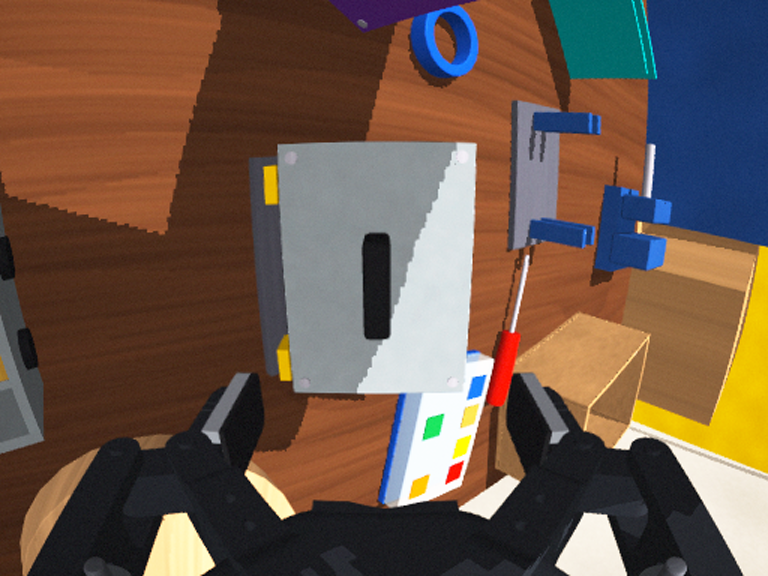

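Call:
{"fn": "send_rows", "kwargs": {
  "steps": [
    [0.05,4,-0.6,-0.004,-0.005,0.001,0.4],
    [0.05,8,-0.6,-0.004,-0.005,0.001,0.4],
    [0.05,11,-0.6,-0.004,-0.005,0.001,0.4],
    [0.05,12.4,-0.6,-0.004,-0.005,0.001,0.4],
    [0.05,12.8,-0.6,-0.004,-0.005,0.001,0.4]
  ]
}}

```text
clock: 14.4
eef_pos: [0.5691, 0.0973, 0.0768]
ee_rot: [-0.424, -0.021, 0.039, 0.905]
wrist_force: [-0.6, -0.0, 0.3]
width: 0.0516
```

```bash
python3 hdl.py; python3 - <<'E'
from h import *
im,P=wshot('hdl2')
E
```

```text
t 14.4 q [-0.1759  0.5979 -0.0642  1.1192  0.6675 -0.3397] p [0.5691 0.0973 0.0768] 
 R [[0.9960401329708204, -0.053242363379731324, -0.07119904671560852], [0.08877933659762002, 0.6381785727923365, 0.7647524688564419], [0.004720477174740598, -0.7680451549033281, 0.6403782922029491]] F [-0.5654 -0.0391  0.2888] w 0.05160092062145617
0.14 [0.5749 0.0204 0.1672]
shift cm [ -0.06 -11.88  -0.13] turn [0.0031 0.0062 0.0009]
shift cm [ -0.06 -11.88  -0.13] turn [ 0.0015 -3.1353 -0.0049]
0.06 [0.5706 0.0717 0.106 ]
shift cm [-0.07 -3.88 -0.1 ] turn [0.0031 0.0062 0.0009]
shift cm [-0.07 -3.88 -0.1 ] turn [ 0.0015 -3.1353 -0.0049]
0.02 [0.5684 0.0973 0.0753]
shift cm [-0.08  0.12 -0.09] turn [0.0031 0.0062 0.0009]
shift cm [-0.08  0.12 -0.09] turn [ 0.0015 -3.1353 -0.0049]
```

View pics/w_hdl2.png

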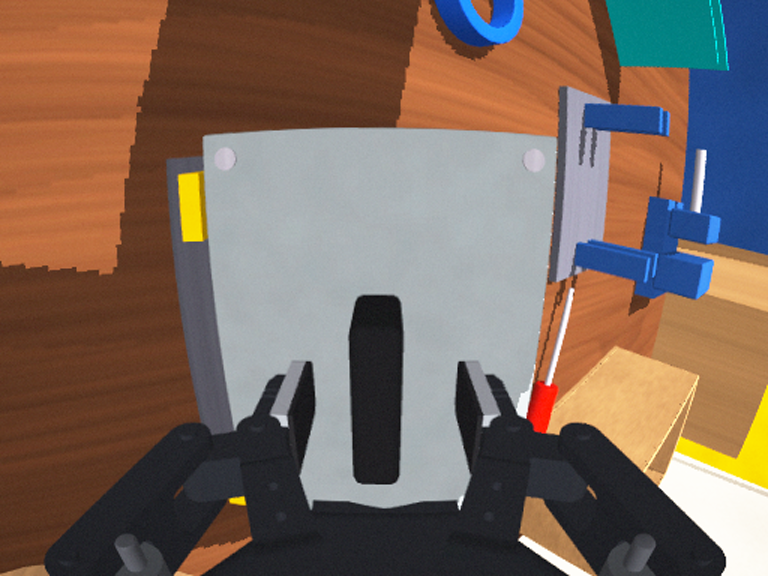

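Call:
{"fn": "send_rows", "kwargs": {
  "steps": [
    [-0.05,0.1,-0.3,0.003,0.006,0.001,0.4],
    [-0.05,0.1,-0.3,0.003,0.006,0.001,1],
    [-0.05,0.1,-0.3,0.003,0.006,0.001,1],
    [-0.05,0.1,-0.3,0.003,0.006,0.001,1],
    [-0.05,0.1,-0.3,0.003,0.006,0.001,1]
  ]
}}

```text
clock: 14.95
eef_pos: [0.5696, 0.095, 0.0754]
ee_rot: [-0.422, -0.018, 0.038, 0.906]
wrist_force: [-2.5, -0.6, 10.5]
width: 0.0151
```

Call:
{"fn": "send_rows", "kwargs": {
  "steps": [
    [0,0,0,0,0,0,1],
    [0,0,0,0,0,0,1]
  ]
}}

```text
clock: 15.15
eef_pos: [0.5697, 0.0948, 0.0756]
ee_rot: [-0.422, -0.018, 0.037, 0.906]
wrist_force: [-1.0, 2.0, 2.7]
width: 0.0151
```

```bash
python3 hdl.py
```

```text
t 15.15 q [-0.1817  0.6028 -0.062   1.1211  0.6708 -0.3408] p [0.5697 0.0948 0.0756] 
 R [[0.9965408750557099, -0.052124728547485046, -0.0647247790034935], [0.08308493391958584, 0.6416163895693099, 0.7625124932692066], [0.0017827222941695642, -0.7652525212698712, 0.6437277379384294]] F [-1.0174  1.9727  2.6818] w 0.015089503041106308
0.14 [0.5749 0.0204 0.1672]
shift cm [ -0.08 -11.82   0.2 ] turn [-0.0012 -0.      0.0023]
shift cm [ -0.08 -11.82   0.2 ] turn [-0.0037  3.1416 -0.0019]
0.06 [0.5706 0.0717 0.106 ]
shift cm [-0.1  -3.82  0.19] turn [-0.0012 -0.      0.0023]
shift cm [-0.1  -3.82  0.19] turn [-0.0037  3.1416 -0.0019]
0.02 [0.5684 0.0973 0.0753]
shift cm [-0.11  0.18  0.18] turn [-0.0012 -0.      0.0023]
shift cm [-0.11  0.18  0.18] turn [-0.0037  3.1416 -0.0019]
```

Call:
{"fn": "send_rows", "kwargs": {
  "steps": [
    [0,-1,0,0,0,0,1],
    [0,-3,0,0,0,0,1],
    [0,-6,0,0,0,0,1],
    [0,-9,0,0,0,0,1],
    [0,-12,0,0,0,0,1]
  ]
}}

```text
clock: 15.65
eef_pos: [0.5758, 0.0166, 0.1683]
ee_rot: [-0.422, -0.018, 0.037, 0.906]
wrist_force: [0.2, -0.2, -4.3]
width: 0.0148
```

```bash
python3 - <<'E'
from h import *
from fit import ringfit
st()
for n in('box1','box2','tray','tray2','rest1','rest2','hdl1'):
    z=np.load('w_%s.npz'%n);q=z['P'].reshape(-1,3);C=z['im'].reshape(-1,3).astype(int)
    m=(np.abs(q[:,0]-.547)<.11)&(np.abs(q[:,1]+.182)<.085)&(q[:,2]>.066)&(q[:,2]<.073)&(C.max(1)-C.min(1)<45)&(C.max(1)>60)
    if m.sum()<100: print(n,m.sum());continue
    p,r=ringfit(q[m],[.547,-.183,.105],.174,.124,.006)
    c,s=np.cos(p[2]),np.sin(p[2]);d=q[m][:,:2]-p[:2];X=d@[c,s];Y=d@[-s,c]
    print(n,m.sum(),p,r,np.percentile(X,[1,99]),np.percentile(Y,[1,99]),np.median(q[m][:,2]))
E
```

```text
t 15.65 q [-0.3039  0.6063  0.1862  1.4566  0.6386 -0.4894] p [0.5758 0.0166 0.1683] 
 R [[0.9965429089618066, -0.05238620333184123, -0.06448190675232707], [0.08306835389664631, 0.6410949966672825, 0.7629527205725652], [0.001370831441987297, -0.7656715294097414, 0.6432303085773444]] F [ 0.193  -0.2289 -4.2613] w 0.014783379340364257
box1 2937 [ 0.5465 -0.1839  0.1033] 0.002030941910607809 [-0.096   0.0872] [-0.0618  0.0615] 0.06944808926794505
box2 5789 [ 0.5464 -0.1841  0.098 ] 0.002261203696798882 [-0.0988  0.0875] [-0.0616  0.062 ] 0.06949213991772227
tray 1548 [ 0.5455 -0.1844  0.1186] 0.003880044909461746 [-0.1064  0.0097] [-0.0624  0.0258] 0.06956222585336594
tray2 1474 [ 0.5462 -0.1847  0.1027] 0.0035623837899532583 [-0.1061  0.0392] [-0.0622  0.0441] 0.06963421852592411
rest1 1057 [ 0.5456 -0.1838  0.1003] 0.002631560737941229 [-0.102   0.0875] [-0.0619  0.0624] 0.06918175853681485
rest2 1357 [ 0.5451 -0.1836  0.1076] 0.0028382091243465057 [-0.1025  0.0881] [-0.0621  0.0625] 0.06891592156591497
hdl1 843 [ 0.5465 -0.1837  0.0957] 8.228639272975886e-05 [0.0215 0.0873] [0.0375 0.0621] 0.06939306998977002
```

```bash
cat > inhand.py <<'E'
from h import *
def inhand(n):
    o=observe();im,P=wshot(n); Rm=R.from_quat(o['ee_rot']).as_matrix()
    q=(P.reshape(-1,3)-o['eef_pos'])@Rm; C=im.reshape(-1,3).astype(int)
    m=(np.abs(q[:,1]-.008)<.005)&(np.abs(q[:,0])<.11)&(np.abs(q[:,2])<.075)&(C.max(1)-C.min(1)<45)&(C.max(1)>70)
    Q=q[m]; print(m.sum(),np.percentile(Q,[.3,50,99.7],axis=0),cv2.minAreaRect((Q[:,[0,2]]*1000).astype(np.float32)))
    A=np.c_[Q[:,0],Q[:,2],np.ones(len(Q))];k=np.linalg.lstsq(A,Q[:,1],rcond=None)[0];print('plane y=',k)
if __name__=='__main__':
    import sys;inhand(sys.argv[1])
E
python3 inhand.py hand1; python3 - <<'E'
from h import *
from fit import ringfit
for n in('box1','box2','rest1','rest2'):
    z=np.load('w_%s.npz'%n);q=z['P'].reshape(-1,3);C=z['im'].reshape(-1,3).astype(int)
    d=q[:,:2]-[.5463,-.184];X=d@[np.cos(.101),np.sin(.101)];Y=d@[-np.sin(.101),np.cos(.101)]
    m=(X>-.0885)&(X<.091)&(np.abs(Y)<.066)&(q[:,2]>.0675)&(q[:,2]<.0715)&(C.max(1)-C.min(1)<45)&(C.max(1)>60)
    print(n,m.sum(),ringfit(q[m],[.547,-.183,.105],.174,.124,.006))
y=.1;Rm=frame([0,0,-1],[-np.sin(y),np.cos(y),0]);to([.5475,-.184,.2],Rm)
E
```

```text
38710 [[-0.0874  0.0056 -0.0623]
 [-0.044   0.0074 -0.0011]
 [ 0.0715  0.0091  0.0603]] ((-1.1801528930664062, -1.0551834106445312), (124.5390625, 173.1844940185547), 89.87206268310547)
plane y= [0.0009 0.     0.0074]
box1 2730 (array([ 0.5471, -0.1838,  0.1041]), np.float64(6.862432251408114e-05))
box2 5304 (array([ 0.5472, -0.1841,  0.1018]), np.float64(0.0006063029768479641))
rest1 917 (array([ 0.5468, -0.1838,  0.0996]), np.float64(0.00014182793731216345))
rest2 1020 (array([ 0.547 , -0.1835,  0.1048]), np.float64(0.00021256245112877107))
shift cm [ -4.54 -14.7  -13.1 ] turn [-0.697  -0.016   0.0115]
shift cm [ -4.54 -14.7  -13.1 ] turn [-0.0177  2.9379 -1.0675]
```

View pics/w_hand1.png

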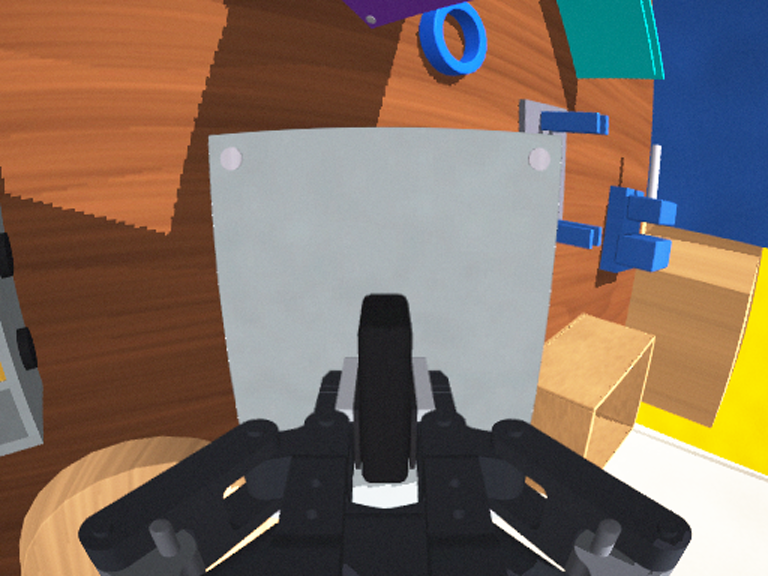

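```bash
cat > box.py <<'E'
from h import *
y=.1025;Rm=frame([0,0,-1],[-np.sin(y),np.cos(y),0])
T=np.array([.5478,-.1827,0])
st()
for z in(.22,.11,.0834): to(T+[0,0,z],Rm)
E
python3 box.py
```

```text
t 15.7 q [-0.3076  0.605   0.1937  1.4626  0.638  -0.4917] p [0.5771 0.0139 0.1716] 
 R [[0.9966772837393837, -0.048170300845127675, -0.06568115554992973], [0.0812822301417185, 0.6402071027968823, 0.7638900867216507], [0.00525272701297929, -0.7666906075105604, 0.6419952657255464]] F [-2.285  -4.7582  1.1486] w 0.01486970951938824
shift cm [ -4.49 -16.15 -11.72] turn [-0.697  -0.0184  0.0124]
shift cm [ -4.49 -16.15 -11.72] turn [-0.019   2.9357 -1.0667]
shift cm [ -4.55  -7.72 -18.78] turn [-0.697  -0.0184  0.0124]
shift cm [ -4.55  -7.72 -18.78] turn [-0.019   2.9357 -1.0667]
shift cm [ -4.56  -5.68 -20.49] turn [-0.697  -0.0184  0.0124]
shift cm [ -4.56  -5.68 -20.49] turn [-0.019   2.9357 -1.0667]
```

Call:
{"fn": "send_rows", "kwargs": {
  "steps": [
    [-0.5,-3,-1,-0.08,0,0,1],
    [-1.1,-6,-2.5,-0.17,0,0,1],
    [-1.7,-9,-4.5,-0.27,0,0,1],
    [-2.4,-12,-6.5,-0.38,-0.01,0.005,1],
    [-3,-14,-8.5,-0.49,-0.01,0.01,1]
  ]
}}

```text
clock: 16.2
eef_pos: [0.5597, -0.1458, 0.2256]
ee_rot: [-0.632, -0.03, 0.036, 0.774]
wrist_force: [0.1, 1.0, -4.5]
width: 0.0151
```

```bash
python3 box.py
```

```text
t 16.2 q [-0.3538  0.4601  0.2805  1.4775  0.1822 -0.4553] p [ 0.5597 -0.1458  0.2256] 
 R [[0.9956414033375127, -0.016754854882337987, -0.09174677540916722], [0.09324392075283733, 0.19930028005048706, 0.9754921678898483], [0.001940928320924476, -0.9797952200381819, 0.19999389887590024]] F [ 0.1261  1.0227 -4.4527] w 0.015120134054485156
shift cm [-1.53 -0.17 -3.6 ] turn [-0.2013 -0.0089  0.0029]
shift cm [-1.53 -0.17 -3.6 ] turn [-0.0045  3.1168 -0.3148]
shift cm [-1.55 10.61 -5.8 ] turn [-0.2013 -0.0089  0.0029]
shift cm [-1.55 10.61 -5.8 ] turn [-0.0045  3.1168 -0.3148]
shift cm [-1.55 13.22 -6.34] turn [-0.2013 -0.0089  0.0029]
shift cm [-1.55 13.22 -6.34] turn [-0.0045  3.1168 -0.3148]
```

Call:
{"fn": "send_rows", "kwargs": {
  "steps": [
    [-0.7,-0.1,-1.5,-0.08,0,0,1],
    [-1.5,-0.2,-3.2,-0.16,-0.009,0.003,1],
    [-1.5,-0.2,-3.6,-0.201,-0.009,0.003,1],
    [-1.5,-0.2,-3.6,-0.201,-0.009,0.003,1],
    [-1.5,-0.2,-3.6,-0.201,-0.009,0.003,1]
  ]
}}

```text
clock: 16.7
eef_pos: [0.5479, -0.1824, 0.2203]
ee_rot: [-0.706, -0.036, 0.036, 0.707]
wrist_force: [0.1, -0.6, -3.2]
width: 0.0149
```

Call:
{"fn": "send_rows", "kwargs": {
  "steps": [
    [0,0,0,0,0,0,1],
    [0,0,0,0,0,0,1]
  ]
}}

```text
clock: 16.9
eef_pos: [0.5479, -0.1825, 0.22]
ee_rot: [-0.705, -0.036, 0.037, 0.707]
wrist_force: [-0.1, -0.2, -3.8]
width: 0.015
```

```bash
python3 box.py; python3 inhand.py hand2; python3 box.py|tail -4
```

```text
t 16.9 q [-0.3227  0.3802  0.1641  1.3567  0.0021 -0.4252] p [ 0.5479 -0.1825  0.22  ] 
 R [[0.9947516167062335, -0.0012102790691576326, -0.1023120534683473], [0.10231495748145264, 0.0026477641748758884, 0.9947485304439726], [-0.0009330251356401836, -0.9999957622757455, 0.0027576973451161058]] F [-0.1225 -0.1752 -3.8076] w 0.014979529506048757
shift cm [-0.02  0.   -0.02] turn [-0.0028 -0.     -0.0009]
shift cm [-0.02  0.   -0.02] turn [ 0.0015  3.1416 -0.0043]
shift cm [-0.01 11.   -0.05] turn [-0.0028 -0.     -0.0009]
shift cm [-0.01 11.   -0.05] turn [ 0.0015  3.1416 -0.0043]
shift cm [-0.   13.66 -0.05] turn [-0.0028 -0.     -0.0009]
shift cm [-0.   13.66 -0.05] turn [ 0.0015  3.1416 -0.0043]
38686 [[-0.0875  0.0063 -0.0621]
 [-0.044   0.0081 -0.0011]
 [ 0.0714  0.0098  0.0604]] ((-1.3189697265625, -0.9030303955078125), (124.48731994628906, 173.00570678710938), 89.93488311767578)
plane y= [ 0.0012 -0.0007  0.0082]
shift cm [-0.01 11.01 -0.04] turn [-0.0025 -0.0001 -0.0009]
shift cm [-0.01 11.01 -0.04] turn [ 0.0014  3.1415 -0.0039]
shift cm [-0.   13.67 -0.05] turn [-0.0025 -0.0001 -0.0009]
shift cm [-0.   13.67 -0.05] turn [ 0.0014  3.1415 -0.0039]
```

View pics/w_hand2.png

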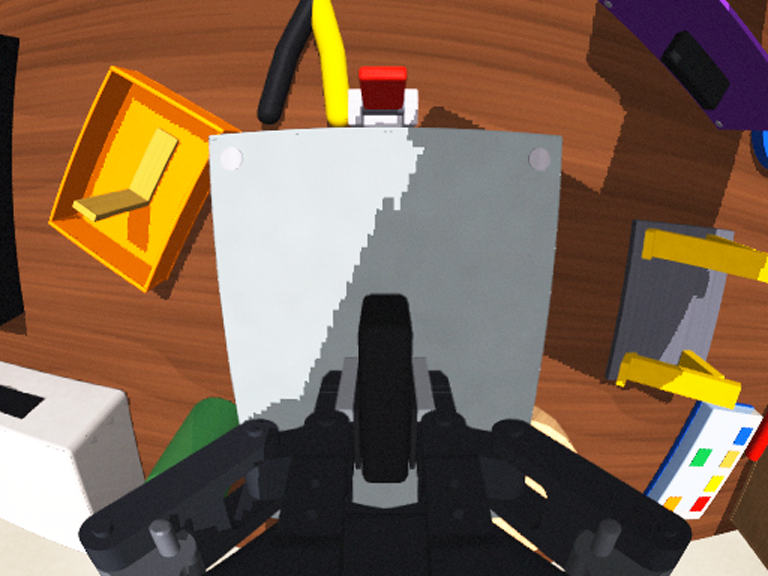

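Call:
{"fn": "send_rows", "kwargs": {
  "steps": [
    [0,3,0,-0.002,0,-0.001,1],
    [0,6,-0.05,-0.002,0,-0.001,1],
    [0,9,-0.05,-0.002,0,-0.001,1],
    [0,11,-0.05,-0.002,0,-0.001,1],
    [0,11,-0.05,-0.002,0,-0.001,1]
  ]
}}

```text
clock: 17.45
eef_pos: [0.5462, -0.1823, 0.1073]
ee_rot: [-0.705, -0.035, 0.038, 0.707]
wrist_force: [0.4, 0.5, -3.2]
width: 0.0152
```

Call:
{"fn": "send_rows", "kwargs": {
  "steps": [
    [0,0,0,0,0,0,1]
  ]
}}

```text
clock: 17.55
eef_pos: [0.5465, -0.1825, 0.1081]
ee_rot: [-0.705, -0.035, 0.037, 0.707]
wrist_force: [-0.1, -0.1, -3.0]
width: 0.0153
```

```bash
python3 box.py
```

```text
t 17.55 q [-0.3227  0.4223 -0.0595  1.0935  0.001  -0.4249] p [ 0.5465 -0.1825  0.1081] 
 R [[0.9947748747505439, -0.00397022871579341, -0.10201561571143974], [0.10202540835725238, 0.002347002448319757, 0.9947790245220511], [-0.0037100693491848025, -0.9999893643751678, 0.002739803272567065]] F [-0.1125 -0.1062 -3.0015] w 0.015260173148635606
shift cm [  0.08 -11.19  -0.01] turn [-0.0027 -0.0003 -0.0037]
shift cm [  0.08 -11.19  -0.01] turn [ 0.0058  3.1413 -0.0043]
shift cm [ 0.12 -0.19 -0.04] turn [-0.0027 -0.0003 -0.0037]
shift cm [ 0.12 -0.19 -0.04] turn [ 0.0058  3.1413 -0.0043]
shift cm [ 0.13  2.47 -0.04] turn [-0.0027 -0.0003 -0.0037]
shift cm [ 0.13  2.47 -0.04] turn [ 0.0058  3.1413 -0.0043]
```

Call:
{"fn": "send_rows", "kwargs": {
  "steps": [
    [0.12,0.3,-0.04,-0.003,0,-0.004,1],
    [0.12,0.7,-0.04,-0.003,0,-0.004,1],
    [0.12,1.1,-0.04,-0.003,0,-0.004,1],
    [0.12,1.4,-0.04,-0.003,0,-0.004,1],
    [0.12,1.6,-0.04,-0.003,0,-0.004,1]
  ]
}}

```text
clock: 18.05
eef_pos: [0.5476, -0.1826, 0.0919]
ee_rot: [0.706, 0.036, -0.036, -0.706]
wrist_force: [-0.5, 0.9, -3.9]
width: 0.0151
```

```bash
python3 box.py
```

```text
t 18.05 q [-0.3219  0.4313 -0.0889  1.0504 -0.0001 -0.424 ] p [ 0.5476 -0.1826  0.0919] 
 R [[0.9947855347141557, 0.00015612229666038535, -0.10198880109747435], [0.10198882364133977, -0.00014395702996111703, 0.9947855342377216], [0.000140626197394432, -0.9999999774511008, -0.00015912910040633]] F [-0.4568  0.8601 -3.9033] w 0.015129031162089497
shift cm [  0.02 -12.81  -0.01] turn [ 0.0002 -0.0003  0.0001]
shift cm [  0.02 -12.81  -0.01] turn [-0.0002  3.1413  0.0002]
shift cm [ 0.02 -1.81 -0.01] turn [ 0.0002 -0.0003  0.0001]
shift cm [ 0.02 -1.81 -0.01] turn [-0.0002  3.1413  0.0002]
shift cm [ 0.02  0.85 -0.01] turn [ 0.0002 -0.0003  0.0001]
shift cm [ 0.02  0.85 -0.01] turn [-0.0002  3.1413  0.0002]
```

Aligned within fractions of a mm and tilt-free; insert slowly.

Call:
{"fn": "send_rows", "kwargs": {
  "steps": [
    [0.02,0.15,0,0,0,0,1],
    [0.02,0.3,0,0,0,0,1],
    [0.02,0.4,0,0,0,0,1],
    [0.02,0.5,0,0,0,0,1]
  ]
}}

```text
clock: 18.45
eef_pos: [0.5479, -0.1826, 0.0869]
ee_rot: [0.706, 0.036, -0.036, -0.706]
wrist_force: [0.6, 0.3, -3.0]
width: 0.0147
```

```bash
python3 box.py
```

```text
t 18.45 q [-0.3217  0.4353 -0.0961  1.0391 -0.0001 -0.4239] p [ 0.5479 -0.1826  0.0869] 
 R [[0.9947799264733761, 0.00024122040847014692, -0.1020433226543454], [0.10204337255899205, -0.00020448859394256447, 0.9947799295830219], [0.00021909452538110274, -0.9999999499985636, -0.00022803609245714007]] F [ 0.6285  0.2507 -3.0032] w 0.014733163119333616
shift cm [ -0.   -13.31  -0.01] turn [ 0.0002 -0.0003  0.0002]
shift cm [ -0.   -13.31  -0.01] turn [-0.0003  3.1413  0.0004]
shift cm [-0.01 -2.31 -0.01] turn [ 0.0002 -0.0003  0.0002]
shift cm [-0.01 -2.31 -0.01] turn [-0.0003  3.1413  0.0004]
shift cm [-0.01  0.35 -0.  ] turn [ 0.0002 -0.0003  0.0002]
shift cm [-0.01  0.35 -0.  ] turn [-0.0003  3.1413  0.0004]
```

Call:
{"fn": "send_rows", "kwargs": {
  "steps": [
    [0,0.15,0,0,0,0,1],
    [0,0.25,0,0,0,0,1],
    [0,0.32,0,0,0,0,1],
    [0,0.37,0,0,0,0,1]
  ]
}}

```text
clock: 18.85
eef_pos: [0.5479, -0.1826, 0.0837]
ee_rot: [0.706, 0.036, -0.036, -0.706]
wrist_force: [-6.6, 2.2, 12.9]
width: 0.0149
```

```bash
python3 box.py|head -3
```

```text
t 18.85 q [-0.3217  0.4373 -0.1015  1.0314 -0.0001 -0.4239] p [ 0.5479 -0.1826  0.0837] 
 R [[0.9947860080381146, 0.000568954684530304, -0.10198271668356176], [0.1019829040825882, -0.00031062979297585835, 0.9947861030312062], [0.00053430934325472, -0.9999997898998274, -0.00036703382275199425]] F [-6.6368  2.2314 12.9151] w 0.014859536276259674
shift cm [  0.   -13.63  -0.01] turn [ 0.0004 -0.0003  0.0005]
```

Call:
{"fn": "send_rows", "kwargs": {
  "steps": [
    [0,0,0,0,0,0,0.7],
    [0,0,0,0,0,0,0.55],
    [0,0,0,0,0,0,0.5],
    [0,-0.5,0,0,0,0,0.5]
  ]
}}

```text
clock: 19.25
eef_pos: [0.5475, -0.1825, 0.0884]
ee_rot: [-0.706, -0.036, 0.036, 0.706]
wrist_force: [0.7, -0.2, 0.7]
width: 0.0427
```

Call:
{"fn": "send_rows", "kwargs": {
  "steps": [
    [0,-4,0,0,0,0,0.5],
    [0,-8,0,0,0,0,0.5],
    [0,-12,0,0,0,0,0.5],
    [0,-14,0,0,0,0,0.5],
    [0,-14,0,0,0,0,0.7]
  ]
}}

```text
clock: 19.75
eef_pos: [0.5489, -0.183, 0.2319]
ee_rot: [0.707, 0.038, -0.034, -0.705]
wrist_force: [0.7, 0.5, 0.2]
width: 0.0292
```

Call:
{"fn": "send_rows", "kwargs": {
  "steps": [
    [0,0,0,0,0,0,1],
    [0,0,0,0,0,0,1]
  ]
}}

```text
clock: 19.95
eef_pos: [0.5488, -0.1829, 0.2315]
ee_rot: [0.707, 0.038, -0.035, -0.706]
wrist_force: [-1.0, -1.1, 0.9]
width: 0.0003
```

```bash
python3 - <<'E'
from h import *
st(); im,P=wshot('seat1')
q=P.reshape(-1,3);C=im.reshape(-1,3).astype(int)
d=q[:,:2]-[.547,-.1838];X=d@[np.cos(.1025),np.sin(.1025)];Y=d@[-np.sin(.1025),np.cos(.1025)]
m=(X>-.09)&(X<.093)&(np.abs(Y)<.068)&(q[:,2]>.071)&(q[:,2]<.081)&(C.max(1)-C.min(1)<45)&(C.max(1)>60)
print(m.sum(),np.median(q[m][:,2]),cv2.minAreaRect(np.c_[X[m],Y[m]].astype(np.float32)*1000))
A=np.c_[X[m],Y[m],np.ones(m.sum())];print(np.linalg.lstsq(A,q[m][:,2],rcond=None)[0])
m=(X<-.1)&(X>-.2)&(np.abs(Y)<.04)&(C[:,0]-C[:,1]>70)&(C[:,1]<70)&(C[:,2]<70)&(q[:,2]>.05)
L=np.c_[X,Y,q[:,2]][m];print('clamp',len(L),np.percentile(L,[1,50,99],axis=0)); _,_,V=np.linalg.svd(L-L.mean(0));print(V)
E
```

```text
t 19.95 q [-0.3217  0.3748  0.1851  1.3766 -0.0001 -0.4239] p [ 0.5488 -0.1829  0.2315] 
 R [[0.9947752648006043, 0.004308516881955528, -0.10199808440929552], [0.10200559077309285, -0.0015593846561525182, 0.9947826032709493], [0.004126983392283748, -0.9999895024457868, -0.001990730094149795]] F [-0.9735 -1.099   0.856 ] w 0.00031646541470994026
17023 0.0755750996757478 ((0.2054901123046875, 0.3799934387207031), (124.58656311035156, 174.5304412841797), 89.93753051757812)
[-0.0011  0.0006  0.0756]
clamp 719 [[-0.1217 -0.0122  0.0866]
 [-0.1136 -0.0006  0.1262]
 [-0.1059  0.0108  0.1378]]
[[ 0.2516  0.0038 -0.9678]
 [-0.0029 -1.     -0.0047]
 [ 0.9678 -0.0039  0.2516]]
```

View pics/w_seat1.png

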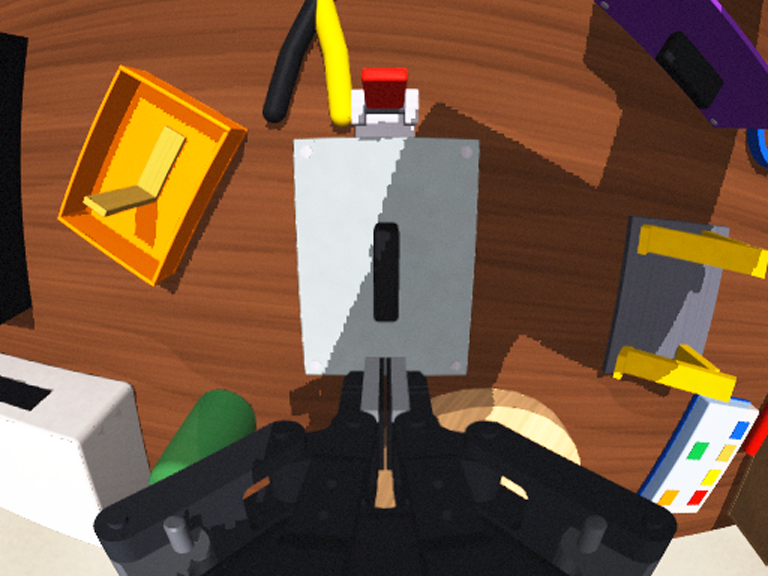

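```bash
cat > cl.py <<'E'
from h import *
y=.1025;Rm=frame([0,0,-1],[-np.sin(y),np.cos(y),0]);c=np.array([.547,-.1838,0])
def w(x,z): return c+[x*np.cos(y),x*np.sin(y),z]
st()
for x,z in [(-.165,.23),(-.165,.118),(-.123,.12),(-.111,.12),(-.1,.116),(-.09,.109),(-.083,.0993),(-.079,.09),(-.078,.085)]: print(x,z,end=' ');to(w(x,z),Rm)
E
sed -i 's/^    for k,Rr in enumerate(\[Rm,.*/    for k,Rr in enumerate([Rm]):/' h.py
python3 cl.py
```

```text
t 20.0 q [-0.3217  0.375   0.1848  1.3766 -0.0001 -0.4239] p [ 0.5486 -0.1829  0.2312] 
 R [[0.9947734711692158, 0.0036825863776029436, -0.10204008827672129], [0.10204557605516668, -0.0013339149816948281, 0.9947788302323239], [0.0035272461664555763, -0.9999923295847788, -0.0017027348848606128]] F [-0.627  -0.0748 -0.5244] w -0.00012620365158505113
-0.165 0.23 shift cm [-16.67   0.06  -0.08] turn [ 0.0017 -0.0003  0.0035]
-0.165 0.118 shift cm [-16.71  11.26  -0.06] turn [ 0.0017 -0.0003  0.0035]
-0.123 0.12 shift cm [-12.51  11.08  -0.06] turn [ 0.0017 -0.0003  0.0035]
-0.111 0.12 shift cm [-11.31  11.08  -0.06] turn [ 0.0017 -0.0003  0.0035]
-0.1 0.116 shift cm [-10.21  11.48  -0.06] turn [ 0.0017 -0.0003  0.0035]
-0.09 0.109 shift cm [-9.21 12.19 -0.06] turn [ 0.0017 -0.0003  0.0035]
-0.083 0.0993 shift cm [-8.51 13.16 -0.06] turn [ 0.0017 -0.0003  0.0035]
-0.079 0.09 shift cm [-8.12 14.09 -0.06] turn [ 0.0017 -0.0003  0.0035]
-0.078 0.085 shift cm [-8.02 14.59 -0.05] turn [ 0.0017 -0.0003  0.0035]
```

Call:
{"fn": "send_rows", "kwargs": {
  "steps": [
    [-4,0,-0.1,0.002,0,0.003,1],
    [-8.5,0,-0.1,0.002,0,0.003,1],
    [-13,0,-0.1,0.002,0,0.003,1],
    [-16.7,0,-0.1,0.002,0,0.003,1],
    [-16.7,0,-0.1,0.002,0,0.003,1]
  ]
}}

```text
clock: 20.5
eef_pos: [0.3788, -0.2008, 0.2304]
ee_rot: [-0.706, -0.035, 0.036, 0.706]
wrist_force: [0.2, -1.0, -0.2]
width: -0.0
```

```bash
python3 cl.py; python3 -c "
from h import *
wshot('cl1')"
```

```text
t 20.5 q [-0.4874  0.0678 -0.2067  1.2974  0.0001 -0.5878] p [ 0.3788 -0.2008  0.2304] 
 R [[0.9949714215112537, -0.0009512490476297694, -0.10015470783305505], [0.10015531414105369, 0.0006125795140147772, 0.9949716266284412], [-0.0008851130899982865, -0.9999993599355894, 0.0007047717570397016]] F [ 0.2044 -0.9698 -0.2011] w -2.9626286020001534e-05
-0.165 0.23 shift cm [ 0.41  0.04 -0.03] turn [-0.0007 -0.0022 -0.0009]
-0.165 0.118 shift cm [ 0.42 11.24 -0.04] turn [-0.0007 -0.0022 -0.0009]
-0.123 0.12 shift cm [ 4.62 11.03 -0.03] turn [-0.0007 -0.0022 -0.0009]
-0.111 0.12 shift cm [ 5.82 11.03 -0.03] turn [-0.0007 -0.0022 -0.0009]
-0.1 0.116 shift cm [ 6.92 11.43 -0.03] turn [-0.0007 -0.0022 -0.0009]
-0.09 0.109 shift cm [ 7.92 12.13 -0.02] turn [-0.0007 -0.0022 -0.0009]
-0.083 0.0993 shift cm [ 8.62 13.1  -0.02] turn [-0.0007 -0.0022 -0.0009]
-0.079 0.09 shift cm [ 9.02 14.03 -0.02] turn [-0.0007 -0.0022 -0.0009]
-0.078 0.085 shift cm [ 9.12 14.53 -0.02] turn [-0.0007 -0.0022 -0.0009]
```

View pics/w_cl1.png

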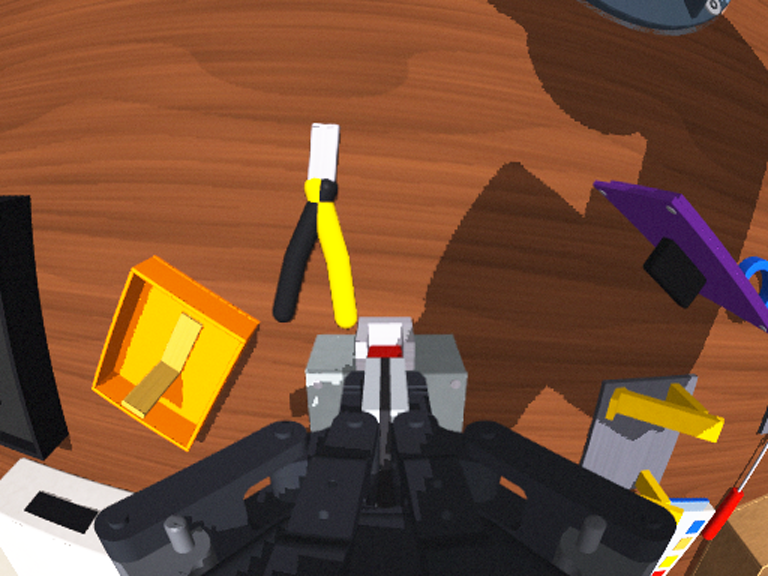

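Call:
{"fn": "send_rows", "kwargs": {
  "steps": [
    [0.2,4,0,0,-0.002,0,1],
    [0.2,8,0,0,-0.002,0,1],
    [0.2,11,0,0,-0.002,0,1],
    [0.2,11,0,0,-0.002,0,1]
  ]
}}

```text
clock: 20.95
eef_pos: [0.3812, -0.1993, 0.117]
ee_rot: [-0.705, -0.035, 0.038, 0.708]
wrist_force: [-0.1, 0.4, 0.6]
width: 0.0001
```

```bash
python3 cl.py
```

```text
t 20.95 q [-0.4822  0.134  -0.4268  1.0165  0.0006 -0.5852] p [ 0.3812 -0.1993  0.117 ] 
 R [[0.9946867348092607, -0.005457462674047252, -0.1028032864049253], [0.10282351934840098, 0.0035654380636117033, 0.9946932248287528], [-0.005061962396218117, -0.9999787516505418, 0.004107649464516638]] F [-0.1126  0.4129  0.6071] w 5.295669004108246e-05
-0.165 0.23 shift cm [  0.1  -11.31  -0.11] turn [-0.0041  0.0005 -0.0051]
-0.165 0.118 shift cm [ 0.16 -0.11 -0.16] turn [-0.0041  0.0005 -0.0051]
-0.123 0.12 shift cm [ 4.35 -0.33 -0.16] turn [-0.0041  0.0005 -0.0051]
-0.111 0.12 shift cm [ 5.55 -0.33 -0.16] turn [-0.0041  0.0005 -0.0051]
-0.1 0.116 shift cm [ 6.66  0.06 -0.16] turn [-0.0041  0.0005 -0.0051]
-0.09 0.109 shift cm [ 7.66  0.76 -0.16] turn [-0.0041  0.0005 -0.0051]
-0.083 0.0993 shift cm [ 8.36  1.72 -0.17] turn [-0.0041  0.0005 -0.0051]
-0.079 0.09 shift cm [ 8.77  2.65 -0.17] turn [-0.0041  0.0005 -0.0051]
-0.078 0.085 shift cm [ 8.87  3.15 -0.17] turn [-0.0041  0.0005 -0.0051]
```

Call:
{"fn": "send_rows", "kwargs": {
  "steps": [
    [1.5,-0.3,-0.2,-0.004,0,-0.005,1],
    [3,-0.3,-0.2,-0.004,0,-0.005,1],
    [4.4,-0.3,-0.2,-0.004,0,-0.005,1],
    [5.5,-0.3,-0.2,-0.004,0,-0.005,1]
  ]
}}

```text
clock: 21.35
eef_pos: [0.4383, -0.1958, 0.1208]
ee_rot: [0.706, 0.037, -0.036, -0.706]
wrist_force: [-1.5, -1.4, -0.0]
width: -0.0001
```

```bash
python3 cl.py
```

```text
t 21.35 q [-0.42    0.2213 -0.309   1.0389 -0.0001 -0.5235] p [ 0.4383 -0.1958  0.1208] 
 R [[0.9946546981182467, 0.001387854075248586, -0.10324778628312477], [0.10324887400778271, -0.0007361929748805895, 0.9946552810074599], [0.0013044260902801141, -0.9999987659397235, -0.0008755521717431769]] F [-1.4817 -1.353  -0.0413] w -0.00011186545961763975
-0.165 0.23 shift cm [ -5.55 -10.93   0.07] turn [0.0009 0.0009 0.0013]
-0.165 0.118 shift cm [-5.56  0.27  0.08] turn [0.0009 0.0009 0.0013]
-0.123 0.12 shift cm [-1.36  0.07  0.08] turn [0.0009 0.0009 0.0013]
-0.111 0.12 shift cm [-0.16  0.08  0.08] turn [0.0009 0.0009 0.0013]
-0.1 0.116 shift cm [0.94 0.48 0.08] turn [0.0009 0.0009 0.0013]
-0.09 0.109 shift cm [1.94 1.18 0.08] turn [0.0009 0.0009 0.0013]
-0.083 0.0993 shift cm [2.64 2.15 0.08] turn [0.0009 0.0009 0.0013]
-0.079 0.09 shift cm [3.04 3.08 0.08] turn [0.0009 0.0009 0.0013]
-0.078 0.085 shift cm [3.14 3.58 0.08] turn [0.0009 0.0009 0.0013]
```

Call:
{"fn": "send_rows", "kwargs": {
  "steps": [
    [0.9,0.4,0.1,0.001,0,0.001,1],
    [1.9,1.1,0.1,0.001,0,0.001,1],
    [2.6,2.1,0.1,0.001,0,0.001,1],
    [3.0,2.8,0.1,0.001,0,0.001,1],
    [3.0,3.1,0.1,0.001,0,0.001,1]
  ]
}}

```text
clock: 21.85
eef_pos: [0.4679, -0.1914, 0.0886]
ee_rot: [-0.706, -0.036, 0.037, 0.706]
wrist_force: [1.0, -0.3, 1.3]
width: 0.0005
```

```bash
python3 cl.py; python3 -c "
from h import *
wshot('cl2')"
```

```text
t 21.85 q [-0.3885  0.2982 -0.2934  0.9803  0.0004 -0.4922] p [ 0.4679 -0.1914  0.0886] 
 R [[0.9946277295332326, -0.0008515109374458638, -0.10351306474397581], [0.10351371133902407, 0.0007538723168493688, 0.9946277410374956], [-0.0007689007662377775, -0.9999993533026178, 0.000837965368246596]] F [ 0.9725 -0.2561  1.2993] w 0.000504351789721703
-0.165 0.23 shift cm [ -8.57 -14.13  -0.03] turn [-0.0008  0.0012 -0.0008]
-0.165 0.118 shift cm [-8.56 -2.93 -0.04] turn [-0.0008  0.0012 -0.0008]
-0.123 0.12 shift cm [-4.36 -3.14 -0.04] turn [-0.0008  0.0012 -0.0008]
-0.111 0.12 shift cm [-3.16 -3.14 -0.05] turn [-0.0008  0.0012 -0.0008]
-0.1 0.116 shift cm [-2.06 -2.74 -0.05] turn [-0.0008  0.0012 -0.0008]
-0.09 0.109 shift cm [-1.06 -2.04 -0.05] turn [-0.0008  0.0012 -0.0008]
-0.083 0.0993 shift cm [-0.36 -1.07 -0.05] turn [-0.0008  0.0012 -0.0008]
-0.079 0.09 shift cm [ 0.05 -0.14 -0.05] turn [-0.0008  0.0012 -0.0008]
-0.078 0.085 shift cm [ 0.15  0.36 -0.05] turn [-0.0008  0.0012 -0.0008]
```

View pics/w_cl2.png

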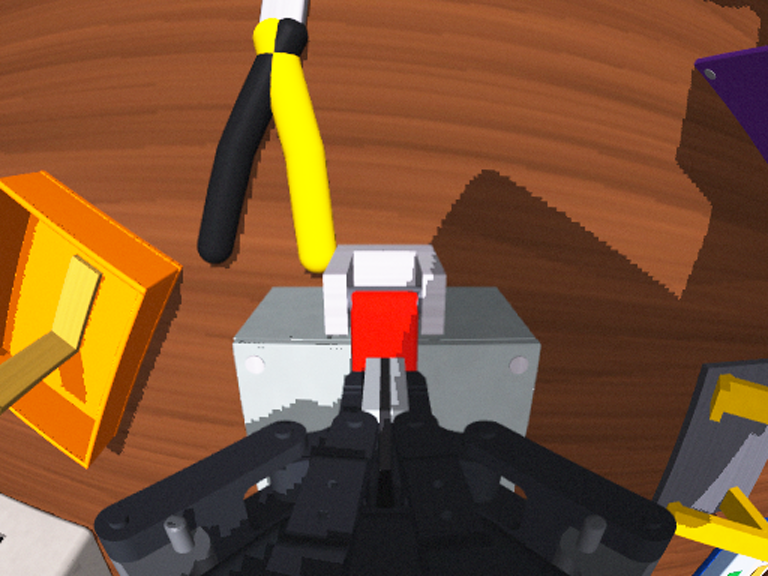

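Call:
{"fn": "send_rows", "kwargs": {
  "steps": [
    [0.4,0.15,0,0,0,0,1],
    [0.8,0.25,0,0,0,0,1],
    [0.8,0.35,0,0,0,0,1],
    [0.8,0.45,0,0,0,0,1]
  ]
}}

```text
clock: 22.3
eef_pos: [0.4761, -0.1907, 0.085]
ee_rot: [-0.706, -0.037, 0.036, 0.706]
wrist_force: [-5.0, 3.2, 24.2]
width: 0.0002
```

```bash
python3 cl.py|head -2
```

```text
t 22.3 q [-0.3814  0.3141 -0.281   0.9754  0.0006 -0.485 ] p [ 0.4761 -0.1907  0.085 ] 
 R [[0.9946339356598787, 0.0004906808352916972, -0.10345575511327745], [0.1034555155631571, 0.0004908188268424318, 0.9946339605083072], [0.0005388258549065064, -0.9999997591645697, 0.0004374214226461337]] F [-4.9768  3.2454 24.2074] w 0.0002077784610218322
```

Call:
{"fn": "send_rows", "kwargs": {
  "steps": [
    [0,-1,0,0,0,0,1],
    [-1,-5,0,0,0,0,1],
    [-3,-10,0,0,0,0,1],
    [-3,-14,0,0,0,0,1],
    [-3,-14,0,0,0,0,1]
  ]
}}

```text
clock: 22.8
eef_pos: [0.4479, -0.1949, 0.231]
ee_rot: [0.707, 0.039, -0.034, -0.705]
wrist_force: [0.7, -0.7, -0.5]
width: -0.0002
```

Call:
{"fn": "send_rows", "kwargs": {
  "steps": [
    [4,-3,0,0,0,0,1],
    [8,-5,0,0,0,0,1],
    [10,-5,0,0,0,0,1],
    [10,-5,0,0,0,0,1],
    [10,-5,0,0,0,0,1]
  ]
}}

```text
clock: 23.3
eef_pos: [0.5468, -0.1843, 0.2813]
ee_rot: [0.707, 0.039, -0.034, -0.705]
wrist_force: [-0.9, -0.5, 0.1]
width: 0.0002
```

```bash
python3 - <<'E'
from h import *
st(); im,P=wshot('fin')
q=P.reshape(-1,3);C=im.reshape(-1,3).astype(int)
d=q[:,:2]-[.547,-.1838];X=d@[np.cos(.1025),np.sin(.1025)];Y=d@[-np.sin(.1025),np.cos(.1025)]
m=(X>-.09)&(X<.093)&(np.abs(Y)<.068)&(q[:,2]>.071)&(q[:,2]<.080)&(C.max(1)-C.min(1)<45)&(C.max(1)>60)
print('cover',m.sum(),np.median(q[m][:,2]),cv2.minAreaRect(np.c_[X[m],Y[m]].astype(np.float32)*1000))
m=(X<-.03)&(X>-.13)&(np.abs(Y)<.04)&(C[:,0]-C[:,1]>70)&(C[:,1]<70)&(C[:,2]<70)&(q[:,2]>.05)
L=np.c_[X,Y,q[:,2]][m];print('clamp',len(L),np.percentile(L,[1,50,99],axis=0)); k=np.linalg.lstsq(np.c_[L[:,0],np.ones(len(L))],L[:,2],rcond=None)[0];print('slope',k)
im,d=get_image('scene');save('scene_fin.png',im,s=1.5)
E
```

```text
t 23.3 q [-0.325   0.3727  0.3073  1.4975 -0.0002 -0.4287] p [ 0.5468 -0.1843  0.2813] 
 R [[0.9946060843705952, 0.007460368614845156, -0.10345569019209934], [0.10347845127963011, -0.0027313202383216773, 0.9946279455205979], [0.0071377204878185635, -0.9999684408969548, -0.003488575117638615]] F [-0.901  -0.4937  0.0762] w 0.00016948495194349708
cover 12532 0.07555721492542393 ((0.0836029052734375, 0.44720458984375), (124.8952407836914, 175.02017211914062), 89.91217803955078)
clamp 1139 [[-0.1101 -0.0115  0.082 ]
 [-0.0805 -0.0002  0.085 ]
 [-0.0497  0.0112  0.0872]]
slope [-0.0036  0.087 ]
```

View pics/w_fin.png

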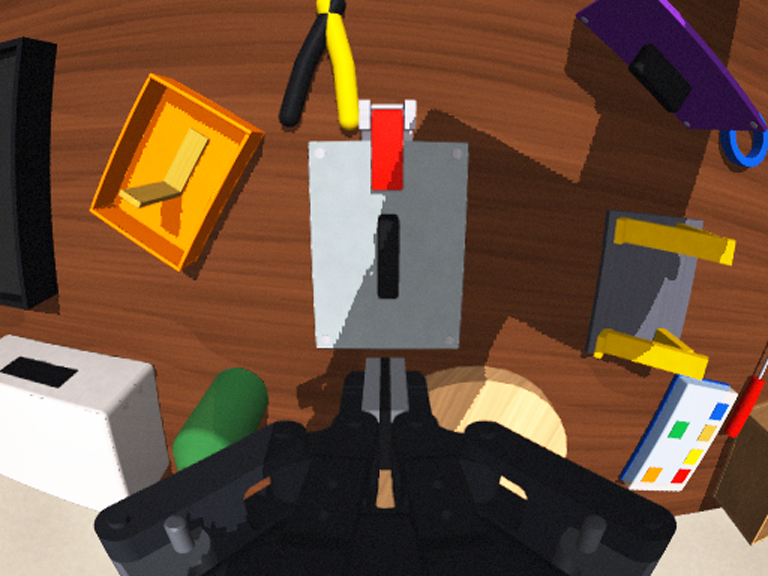

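View pics/scene_fin.png

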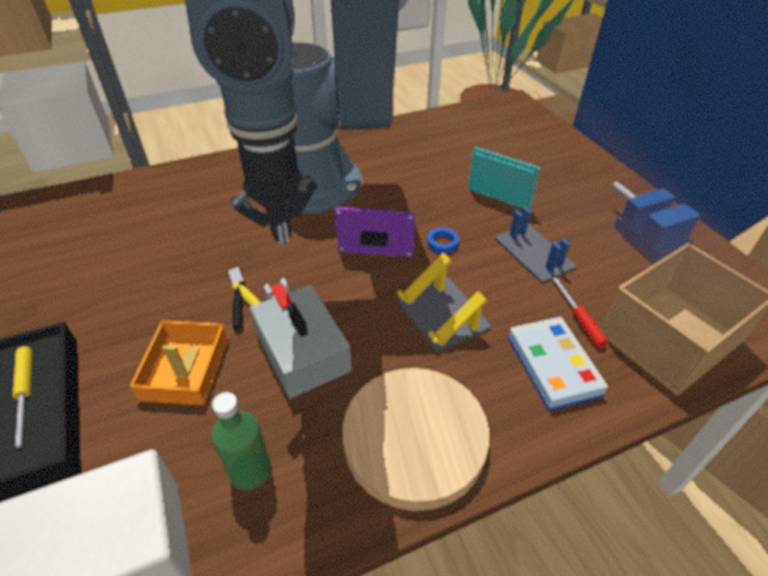

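Both pictures agree. The clamp (wrist image, about (388,150)) is level over the cover, with a measured slope of −0.004 rad. The cover is within 0.5 mm of centre and the bent strip stands in the tray. Nothing else has shifted and the gripper is clear, so I'm handing in.

```bash
python3 -c "
from h import *
print(hand_in())"
```

```text
the job is handed in; nothing more can be done
None
```

The whole job was carried out and handed in at about 23.4 s of the 72 s allowed. `hand_in` gives no verdict, so the results below come from my own last checks.

**What I did**
- **Bent strip:** I took it by its leg and stood it in the orange tray.
- **Cover to rest:** I lifted it out of the rack by its upper edge, laid it on the yellow rest and let go. It lay about 3 mm from the nominal seat.
- **Cover to enclosure:** I took it by the handle and set it home. The highest wrist force read was about 17 N.
- **Clamp:** I swung it down until it stopped, pressing with about 24 N, then backed the arm away.

**Last checks**
- **Cover:** it is within 0.5 mm of the enclosure's centre and about 0.002 rad off in yaw. Its top is at 75.6 mm against the nominal 76 mm.
- **Clamp:** it is level to about 0.004 rad.
- **Bent strip:** it is standing in the tray, let go.
- **Bystanders:** by eye in the final pictures, none looks moved. I did not measure this.
- **Straight strips:** both were seen in the enclosure before it was closed, and can't be seen now that the cover is on.

**Disagreement:** the side camera read about 4–6 mm off the wrist camera in x, and the scene camera about 2 mm off. I relied on the wrist camera, and the contact heights when placing the cover matched it.

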